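Flip a rack of vials caps-down for a leak check

TASK

Leak-check the six vials: fit the purple cover over the vial tops on the yellow rack as it lies on its stand, hold the two tightly together, turn them over and lay them cover down on the white slanted tray, low end at the lip and lengthwise down the slope. Then draw the rack straight off so that all six vials stay standing caps-down in the cover, and lay the empty rack back on its aluminium stand, lengthwise down the slope, either side up. Set things down gently, let no vial fall out, and leave the can, jars, timer, tip box and bottle where they are.

Things in the scene. Friction and masses are not known exactly. Their poses are not given: they have to be found in the camera images.
- rack: Loose yellow vial rack, block 104 x 46.5 x 26 mm (x,y,z), 0.15 kg. Origin: centre of underside; z out of the pocket mouths; x lengthwise, downhill at the start, when it lies mouths up on the stand, low end at the lip. Six square pockets 16.5 wide, 22 deep at x = -3, 18, 39, y = -10.5, 10.5 mm.
- rack_mid (a point): Middle of the rack, 13 mm above its underside. The rack's uphill end, x = -52 to -16 mm, is a solid grip block that overhangs the deck (also when turned over on the tray), with free space below and beside it.
- cover: Loose purple cover, 104 x 50 x 24 mm (x,y,z), 0.08 kg, starting mouths down on the rest. Origin: centre of its mouth side; z out of its flat closed face; x lengthwise, downhill at the start. Six square pockets 19 wide, 20 deep in the mouth side, at the same x, y as the rack's. Fitted: axes as the rack's, origin at (0, 0, 26 mm) in the rack's frame, 50 mm thick together.
- cover_mid (a point): Middle of the cover, 12 mm above its mouth side. Its uphill end, x = -52 to -12.5 mm, is solid and overhangs the deck. Fitted on the rack, only the vial tops in its pockets keep it from sliding off (it slips up to 3 mm downhill); it is 1.75 mm wider than the rack on each side.
- stand: Loading stand, bare aluminium and grey. 45-degree deck 42 wide, 68 long on base 110 x 42 mm, fixed. Origin: centre of underside on the bench; z up, +x = downhill, turned 14 to 43 degrees clockwise from world x. It holds the rack at the start and takes it back, empty, at the end.
- stand_deck (a point): Centre of the stand deck's upper face, 50 mm above the stand's origin. At the low end, 34 mm downhill, a lip stands 18 mm out of the deck; let go on a deck, things slide down to it; the deck ends 34 mm uphill, with open space beyond and below that edge. The middle of a rack or cover lying on a deck is 18 mm uphill of the deck's centre. The orange rest is the same.
- rest: Orange rest that holds the cover at the start, as the stand holds the rack. 45-degree deck 42 wide, 68 long on base 110 x 42 mm, fixed. Origin: centre of underside on the bench; z up, +x = downhill, turned 14 to 43 degrees clockwise from world x.
- tray: Slanted inspection tray, white on blue. 45-degree deck 68 wide, 68 long on base 110 x 68 mm, fixed. Origin: centre of underside on the bench; z up, +x = downhill, turned 51 to 72 degrees clockwise from world x. Rims 8 mm high, 4 thick along both sides (60 mm clear between). Deck as the stand's, but the lip is 34 mm high, then flares outward 10 mm more, so that it stops the low ends of both cover and rack. Solid ends overhang uphill.
- vial0: Capped glass vial (loose, 20 g), 15 mm diameter and 30 mm high with a blue cap 13 mm across and 10 mm high on top, 40 mm in all. Origin: centre of its bottom; z points to the cap. Starts in the rack, cap out, standing 18 mm proud of the rack, in the pocket at x = -3, y = -10.5 mm. Slides freely in the pocket at 45 degrees.
- vial1: Capped glass vial (loose, 20 g), 15 mm diameter and 30 mm high with a blue cap 13 mm across and 10 mm high on top, 40 mm in all. Origin: centre of its bottom; z points to the cap. Starts in the rack, cap out, standing 18 mm proud of the rack, in the pocket at x = -3, y = 10.5 mm. Slides freely in the pocket at 45 degrees.
- vial2: Capped glass vial (loose, 20 g), 15 mm diameter and 30 mm high with a red cap 13 mm across and 10 mm high on top, 40 mm in all. Origin: centre of its bottom; z points to the cap. Starts in the rack, cap out, standing 18 mm proud of the rack, in the pocket at x = 18, y = -10.5 mm. Slides freely in the pocket at 45 degrees.
- vial3: Capped glass vial (loose, 20 g), 15 mm diameter and 30 mm high with a blue cap 13 mm across and 10 mm high on top, 40 mm in all. Origin: centre of its bottom; z points to the cap. Starts in the rack, cap out, standing 18 mm proud of the rack, in the pocket at x = 18, y = 10.5 mm. Slides freely in the pocket at 45 degrees.
- vial4: Capped glass vial (loose, 20 g), 15 mm diameter and 30 mm high with a green cap 13 mm across and 10 mm high on top, 40 mm in all. Origin: centre of its bottom; z points to the cap. Starts in the rack, cap out, standing 18 mm proud of the rack, in the pocket at x = 39, y = -10.5 mm. Slides freely in the pocket at 45 degrees.
- vial5: Capped glass vial (loose, 20 g), 15 mm diameter and 30 mm high with a blue cap 13 mm across and 10 mm high on top, 40 mm in all. Origin: centre of its bottom; z points to the cap. Starts in the rack, cap out, standing 18 mm proud of the rack, in the pocket at x = 39, y = 10.5 mm. Slides freely in the pocket at 45 degrees.
- can: Bystander: white canister 44 mm diameter, 70 mm high, loose, on the robot's side of the stands. Origin: centre of its underside.
- jar_a: Bystander: small amber jar, 32 mm diameter, 45 mm high, loose, between the stands. Origin: centre of its underside.
- jar_b: Bystander: small clear jar with red cap, 32 mm diameter, 45 mm high, loose, between the stands. Origin: centre of its underside.
- timer: Bystander: bench timer 50 x 70 x 16 mm, loose. Origin: centre of its underside.
- tip_box: Bystander: box of pipette tips 85 x 120 x 57 mm, loose. Origin: centre of its underside.
- bottle: Bystander: bottle 60 mm diameter, 130 mm high, loose. Origin: centre of its underside.
There are look-alikes about, which are no part of the job. Several things have the shape of the cover; the one meant has the colours described above.

How it is judged:
On the way, in this order (a step that is already met when the one before it is completed fails the run):
1. the cover is fitted on the rack, which still lies on the stand (z of cover in the frame of rack between 0.0225 and 0.03 m and x of cover in the frame of rack between -0.006 and 0.006 m and y of cover in the frame of rack between -0.006 and 0.006 m and angle between the z axis of cover and the z axis of rack, either way round below 0.1 rad and angle between rack's own z axis and vertical below 1 rad and distance between rack_mid and stand_deck below 0.045 m), for 0.2 s.
2. rack and cover, still fitted together, lie upside down on the tray (z of cover in the frame of rack between 0.0225 and 0.03 m and x of cover in the frame of rack between -0.006 and 0.006 m and y of cover in the frame of rack between -0.006 and 0.006 m and angle between the z axis of cover and the z axis of rack, either way round below 0.1 rad and angle between rack's own z axis and vertical above 2.1 rad and x of cover_mid in the frame of tray between -0.03 and 0.015 m and y of cover_mid in the frame of tray between -0.012 and 0.012 m and z of cover_mid in the frame of tray between 0.055 and 0.085 m and angle between cover's own z axis and vertical between 2.2 and 2.51 rad), for 0.2 s.
3. the rack is drawn off and all six vials are left standing caps-down in the cover on the tray (distance between rack_mid and cover_mid above 0.08 m and z of vial0 in the frame of cover between -0.028 and -0.014 m and x of vial0 in the frame of cover between -0.02 and 0.056 m and y of vial0 in the frame of cover between -0.028 and 0.028 m and angle between the z axis of each of vial0, vial1, vial2, vial3, vial4, vial5 and the z axis of cover, either way round below 0.3 rad and angle between each of vial0, vial1, vial2, vial3, vial4, vial5's own z axis and vertical above 1.9 rad and z of vial1 in the frame of cover between -0.028 and -0.014 m and x of vial1 in the frame of cover between -0.02 and 0.056 m and y of vial1 in the frame of cover between -0.028 and 0.028 m and z of vial2 in the frame of cover between -0.028 and -0.014 m and x of vial2 in the frame of cover between -0.02 and 0.056 m and y of vial2 in the frame of cover between -0.028 and 0.028 m and z of vial3 in the frame of cover between -0.028 and -0.014 m and x of vial3 in the frame of cover between -0.02 and 0.056 m and y of vial3 in the frame of cover between -0.028 and 0.028 m and z of vial4 in the frame of cover between -0.028 and -0.014 m and x of vial4 in the frame of cover between -0.02 and 0.056 m and y of vial4 in the frame of cover between -0.028 and 0.028 m and z of vial5 in the frame of cover between -0.028 and -0.014 m and x of vial5 in the frame of cover between -0.02 and 0.056 m and y of vial5 in the frame of cover between -0.028 and 0.028 m and x of cover_mid in the frame of tray between -0.03 and 0.015 m and y of cover_mid in the frame of tray between -0.012 and 0.012 m and z of cover_mid in the frame of tray between 0.055 and 0.085 m and angle between cover's own z axis and vertical between 2.2 and 2.51 rad), for 0.2 s.
At the end, for the whole second after the job is handed in: Cover closed face down on the tray deck (within 9 degrees of its slope, 12 mm of its centre line), six vials caps-down in its pockets (leaning under 17 degrees), empty rack on the stand deck (middle within 45 mm of the deck centre, 15 mm of its centre line), all at rest (x of cover_mid in the frame of tray between -0.03 and 0.015 m and y of cover_mid in the frame of tray between -0.012 and 0.012 m and z of cover_mid in the frame of tray between 0.055 and 0.085 m and angle between cover's own z axis and vertical between 2.2 and 2.51 rad and z of vial0 in the frame of cover between -0.028 and -0.014 m and x of vial0 in the frame of cover between -0.02 and 0.056 m and y of vial0 in the frame of cover between -0.028 and 0.028 m and angle between the z axis of each of vial0, vial1, vial2, vial3, vial4, vial5 and the z axis of cover, either way round below 0.3 rad and angle between each of vial0, vial1, vial2, vial3, vial4, vial5's own z axis and vertical above 1.9 rad and z of vial1 in the frame of cover between -0.028 and -0.014 m and x of vial1 in the frame of cover between -0.02 and 0.056 m and y of vial1 in the frame of cover between -0.028 and 0.028 m and z of vial2 in the frame of cover between -0.028 and -0.014 m and x of vial2 in the frame of cover between -0.02 and 0.056 m and y of vial2 in the frame of cover between -0.028 and 0.028 m and z of vial3 in the frame of cover between -0.028 and -0.014 m and x of vial3 in the frame of cover between -0.02 and 0.056 m and y of vial3 in the frame of cover between -0.028 and 0.028 m and z of vial4 in the frame of cover between -0.028 and -0.014 m and x of vial4 in the frame of cover between -0.02 and 0.056 m and y of vial4 in the frame of cover between -0.028 and 0.028 m and z of vial5 in the frame of cover between -0.028 and -0.014 m and x of vial5 in the frame of cover between -0.02 and 0.056 m and y of vial5 in the frame of cover between -0.028 and 0.028 m and distance between rack_mid and stand_deck below 0.045 m and y of rack_mid in the frame of stand between -0.015 and 0.015 m and height (world z) of rack_mid above 0.06 m and contact force between rack and stand above 0.2 N and linear speed of each of rack, cover, vial0, vial1, vial2, vial3, vial4, vial5 below 0.02 m/s); the robot touches nothing.
It fails at once if a bystander (can, jar, timer, tip box, bottle) is pushed more than 25 mm or tipped (distance of any of can, jar_a, jar_b, timer, tip_box, bottle from where it was at the start of the episode above 0.025 m or angle between any of can, jar_a, jar_b, timer, tip_box, bottle's own z axis and vertical above 0.5 rad).
It fails at once if a vial falls out to the bench (height (world z) of any of vial0, vial1, vial2, vial3, vial4, vial5 below 0.02 m).
It fails at once if cover or rack is slammed onto the tray or stand (over 100 N) (contact force between any of cover, rack and tray above 100 N or contact force between any of cover, rack and stand above 100 N).
It also fails if it takes over 66 s, if anything falls off the work surface, if the arm or the gripper's body presses on something with over 40 N, if the wrist force passes 120 N, or if a joint passes its speed limit or range.

ROBOT

A 6-joint arm with a two-finger parallel gripper is mounted at the origin on the work surface. World frame = base frame: x ahead of the robot, y to its left, z up, the work surface at z = 0. Lengths are in m, angles in rad, forces in N, time in s.
With the tool pointing down it reaches from about 0.375 to 0.975 m from the base axis. Payload 3.8 kg.
Tool frame: the origin (TCP) lies on the centre line of the jaws, within the pads' length; the fingertips stand 14 mm ahead of it and the grasp point (between the pads) lies 5 mm behind it; z points along the fingers, y is the line along which they close (so a half turn about z gives the same grasp; the last joint's range is limited). The gripper opens to 85 mm and grips with 20 to 120 N. Pads are 22 mm wide; open, the fingers measure 114 mm over their backs; the gripper's body (76 mm by 85 mm) begins 54 mm behind the grasp point. The pads swing forward as they close: fully open they stand 13 mm farther back than shut.
Start: joints at [-1.149, 0.264, 1.604, -0, 1.274, -0.037], TCP at [0.299, -0.605, 0.22] pointing down, gripper open.
Joint ranges: [-2.63, 2.63], [-0.94, 2.18], [0.31, 2.57], [-1.31, 4.45], [0, 2.66], [-2.55, 2.55]. Speed limits (rad/s): [2.57, 2.57, 3.14, 3.14, 3.14, 3.14].

INTERFACE

Orientations are given as a rotation vector (axis times angle).
In Python, from workcell import bot, eyes, spot_in gives the robot as it stands.
- The arm moves only by the tool carry_out, never from a script. Its argument "series" is text: rows parted by semicolons, each of 4 numbers parted by spaces: the shift along the world's x, y, z in m, then the turn about the world's z in degrees. In form: tx ty tz roll; .... A call has 1 to 20 rows; each row shifts and turns the commanded pose from where the row before left it; what a row does not reach is not made up. A row lasts 1/8 s, in which the tool goes at most 62.5 mm and 10.7 degrees, less where a joint would pass 70% of its speed; a pose out of reach is approached as far as the arm can. A call is refused whole if a number of a shift passes 0.0625 or a number of a turn 10.7, either way. A call with a gripper value outside its range is refused whole. "jaw" is the gripper command: -1 is shut, 1 is fully open, values between are in proportion, set as the call begins (left out, the last holds). The fingers move at their own pace and stop on an object; "grip_force" is the grip in N (left out, the last holds). Time passes only in rows, so rows that do not move let the fingers close. It gives the time, the measured TCP pose, the force, the opening and the grip force at its end, in the units of the state.
- bot.read_state(): the state, without advancing time (a new reading comes with each control period).
- eyes.read_camera(name): name is "side" or "top" or "wrist"; returns (picture, depth): 420x560x3 uint8, blue, green, red; 420x560 float32, m along the optical axis (not along the pixel's ray), 0 where there is no reading.
- eyes.get_calibration(name): a dict with "K" (3x3 intrinsics, pixels), "distortion" ([k1, k2, p1, p2, k3] as OpenCV has them; the pictures are not rectified), "position" and "rotation" of the camera in the world; the wrist camera has in their place "T_tool_cam" (4x4, takes a point from camera to tool coordinates, whose origin is the TCP and whose axes are the flange's). Camera axes: x right, y down, z forward; pixel columns grow to the right and rows downward; lengths in m; the calibration is good to about 2 mm. A picture is of the moment at which its call begins: read the wrist's pose just before it. get_calibration takes no time and is no camera call.
- bot.finish_job(): hands the job in; it is judged then, once.
Trained networks look in the newest picture that a camera, given by its name, has taken for a name from the list of things; names that differ only in an ending like _2 or _b are one class to them, and where a whole thing is asked for, a point or a joint stands for the part that bears it (a point fixed in the world has none). Each returns a list of dicts, best first, with "score" (0 to 1); they miss things now and then, are a little off and sometimes report something else, mostly with a low value. They report only what shows in the picture. A call takes as long as a camera call. They do not tell look-alikes from the thing itself.
- spot_in(camera, target): "rect" ([centre column, centre row, width, height] in pixels, round what is visible of it).
The state is a dict: "time": time; "q": joint angles; "joint_vel": joint speeds; "joint_torque": joint torques, N m; "tool_pos": TCP position; "tcp_rot": TCP orientation; "wrist_force": force on the tool from outside, world axes, zero at the start; "torque": the same for the moment, N m; "width": opening from 0.0 (shut) to 1.0 (fully open); "grip_force": force on a finger pad.
Only numpy, scipy, OpenCV 4.12 (cv2) and the standard library are available. Lean on these libraries where they do the work, as an engineer would, in place of code of your own. Each camera call takes 0.05 s, during which the arm holds its last target. There are 200 camera calls.

## Working session

There is one attempt and no reset: what is moved stays moved. The work goes in short steps, Python scripts to look and compute and a tool call to move; the robot and the scene stay as the last step left them, time stands still between calls to the robot, and variables do not carry over. Pictures are saved under pics/ and viewed, at most 10 in all, crops included, and the job is handed in when it is done.

Besides the shell and the picture viewer there is one more tool, called after "Request:" as name(argument=value, ...) on one line, values as JSON. carry_out: Moves the arm, as the interface text tells. Its arguments: {"type":"object","properties":{"series":{"type":"string"},"jaw":{"type":"number"},"grip_force":{"type":"number"}},"required":["series"]}

```bash
mkdir -p pics; ls
cat > h.py <<'E'
import numpy as np, cv2, pickle
from scipy.spatial.transform import Rotation as R
from workcell import bot, eyes, spot_in
def cloud(name):
    s=bot.read_state(); im,d=eyes.read_camera(name); c=eyes.get_calibration(name)
    K=np.array(c["K"]);D=np.array(c["distortion"])
    h,w=d.shape; uv=np.stack(np.meshgrid(np.arange(w),np.arange(h)),-1).reshape(-1,1,2).astype(float)
    n=cv2.undistortPoints(uv,K,D).reshape(h,w,2)
    P=np.dstack([n*d[...,None],d])
    if name=="wrist":
        T=np.array(c["T_tool_cam"]); Rt=R.from_rotvec(s["tcp_rot"]).as_matrix()
        P=P@T[:3,:3].T+T[:3,3]; P=P@Rt.T+np.array(s["tool_pos"])
    else:
        P=P@R0(c["rotation"]).T+np.array(c["position"])
    P[d<=0]=np.nan
    return im,d,P
def R0(r):
    r=np.array(r,float); return r if r.shape==(3,3) else (R.from_rotvec(r).as_matrix() if r.size==3 else R.from_quat(r).as_matrix())
E
python3 - <<'E'
from h import *
s=bot.read_state(); print({k:np.round(v,3) for k,v in s.items()})
print(np.round(R.from_rotvec(s["tcp_rot"]).as_matrix(),2))
for n in("top","side"):
    im,d,P=cloud(n); pickle.dump((im,d,P),open(n+".pkl","wb"))
    cv2.imwrite(f"pics/{n}0.png",im)
    print(n,eyes.get_calibration(n)["position"])
    for t in ("rack","cover","stand","rest","tray"):
        for x in spot_in(n,t)[:4]:
            c,r=map(int,x["rect"][:2]); print(t,np.round(x["rect"]),round(x["score"],2),np.round(P[r,c],3))
print(eyes.get_calibration("wrist")["T_tool_cam"])
E
```

```text
pics
{'time': np.float64(0.0), 'q': array([-1.149,  0.265,  1.605,  0.   ,  1.274, -0.037]), 'joint_vel': array([-0.001, -0.   ,  0.001,  0.001, -0.003, -0.001]), 'joint_torque': array([-3.0000e-03, -5.1513e+01, -3.6731e+01, -1.0000e-03,  1.3000e-02,
        0.0000e+00]), 'tool_pos': array([ 0.299, -0.604,  0.218]), 'tcp_rot': array([-3.057e+00, -7.140e-01,  1.000e-03]), 'wrist_force': array([-0.89 , -0.015,  0.189]), 'torque': array([-0.02 , -0.023, -0.026]), 'grip_force': np.float64(0.0), 'width': np.float64(0.999)}
[[ 0.9   0.44 -0.  ]
 [ 0.44 -0.9   0.  ]
 [ 0.   -0.   -1.  ]]
top [0.29404868 0.03024601 1.39436766]
rack [195. 244.  33.  24.] 0.92 [0.494 0.246 0.107]
cover [167. 310.  43.  29.] 0.85 [0.338 0.328 0.023]
cover [305. 232.  33.  38.] 0.82 [ 0.527 -0.025  0.083]
cover [303. 294.  31.  44.] 0.68 [ 0.375 -0.02   0.024]
cover [383. 312.  32.  45.] 0.67 [ 0.33  -0.222  0.026]
stand [201. 245.  33.  41.] 0.52 [0.491 0.232 0.099]
rest [300. 238.  29.  43.] 0.54 [ 0.508 -0.009  0.109]
tray [387. 238.  53.  44.] 0.82 [ 0.516 -0.232  0.05 ]
side [-0.03818034  0.67086233  0.81679782]
rack [204. 280.  34.  19.] 0.85 [0.482 0.27  0.111]
rack [145. 232.  34.  54.] 0.28 [0.695 0.25  0.085]
cover [395. 227.  36.  28.] 0.94 [ 0.336 -0.203  0.026]
cover [339. 262.  42.  41.] 0.91 [ 0.368 -0.017  0.024]
cover [239. 378.  68.  55.] 0.84 [0.325 0.338 0.026]
cover [289. 213.  34.  16.] 0.73 [0.495 0.005 0.106]
stand [208. 304.  30.  36.] 0.95 [0.497 0.255 0.013]
rest [288. 234.  24.  33.] 0.91 [ 0.512 -0.013  0.021]
tray [339. 186.  53.  39.] 0.65 [ 0.507 -0.2    0.062]
[[-1.83476206e-03 -9.54493705e-01 -2.98225419e-01  7.57289866e-02]
 [ 9.99998298e-01 -1.69349145e-03 -7.32103931e-04 -6.38586289e-04]
 [ 1.93746394e-04 -2.98226255e-01  9.54495188e-01 -1.53246693e-01]
 [ 0.00000000e+00  0.00000000e+00  0.00000000e+00  1.00000000e+00]]
```

View pics/top0.png

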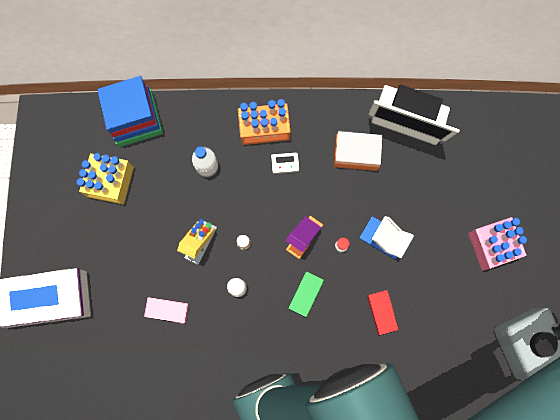

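View pics/side0.png

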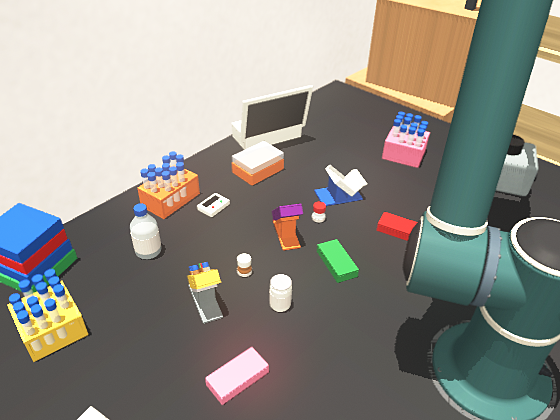

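Run:
```python
from h import *
# fit: points above each stand with purple / yellow / cap colours; print plane normal, bounds
for n in("top","side"):
    im,d,P=pickle.load(open(n+".pkl","rb")); hsv=cv2.cvtColor(im,cv2.COLOR_BGR2HSV); Z=P[...,2]
    for nm,h0,h1,cx,cy in (("yellow",20,35,.49,.24),("purple",125,160,.51,-.01),("orange",5,18,.51,-.01)):
        m=(hsv[...,0]>=h0)&(hsv[...,0]<=h1)&(hsv[...,1]>70)&(Z>.04)&(np.hypot(P[...,0]-cx,P[...,1]-cy)<.1)
        p=P[m]
        if len(p)<20: print(n,nm,len(p)); continue
        c=np.median(p,0); print(n,nm,len(p),np.round(c,3),np.round(np.percentile(p,[2,98],0),3).tolist())
    m=(Z>.02)&(np.hypot(P[...,0]-.51,P[...,1]+.22)<.11); p=P[m]; 
    print(n,"tray",np.round(np.percentile(p,[2,98],0),3).tolist())
```

```text
top yellow 529 [0.494 0.249 0.103] [[0.465, 0.213, 0.048], [0.541, 0.282, 0.12]]
top purple 641 [ 0.518 -0.018  0.096] [[0.481, -0.056, 0.048], [0.564, 0.018, 0.119]]
top orange 1
top tray [[0.474, -0.29, 0.027], [0.558, -0.116, 0.078]]
side yellow 459 [0.481 0.264 0.107] [[0.464, 0.237, 0.053], [0.541, 0.285, 0.119]]
side purple 337 [ 0.5   -0.001  0.106] [[0.478, -0.023, 0.047], [0.563, 0.02, 0.118]]
side orange 176 [ 0.51  -0.011  0.057] [[0.495, -0.027, 0.041], [0.533, 0.005, 0.076]]
side tray [[0.473, -0.29, 0.022], [0.558, -0.113, 0.076]]
```

Request:
carry_out(series="0.018 0.05 0.012 10.5;0.018 0.05 0.012 10.5;0.018 0.055 0 10.5;0.018 0.055 0 10.5;0.018 0.055 0 10.5;0.018 0.055 0 10.5;0.018 0.055 0 10.5;0.018 0.055 0 10.5;0.018 0.055 0 10.5;0.018 0.055 0 10.5;0.018 0.055 0 10.5;0 0 0 8.5;0 0 0 0")

```text
time: 2.22
tool_pos: [0.497, -0.0094, 0.2437]
tcp_rot: [0.805, 3.037, -0.0]
wrist_force: [0.2, -0.5, 0.4]
width: 1.002
grip_force: 0.0
```

```bash
cat >> h.py <<'E'
def face(p,n0=None,it=3):
    """plane fit with outlier rejection -> centroid, unit normal (up)"""
    for _ in range(it):
        c=p.mean(0); n=np.linalg.svd(p-c,full_matrices=False)[2][2]; n=n*np.sign(n[2]); r=(p-c)@n; p=p[abs(r)<max(.0015,1.5*r.std())]
    return c,n,p
def box(p,yaw):
    """bounds of points along slope x, y, normal z for downhill yaw (deg), world axes origin"""
    a=np.radians(yaw); d=np.array([np.cos(a),np.sin(a),0]); k=np.array([0,0,1.])
    B=np.array([(d-k)/2**.5,[-d[1],d[0],0],(d+k)/2**.5]); return B,np.percentile(p@B.T,[.5,99.5],0)
E
python3 - <<'E'
from h import *
s=bot.read_state(); print(s["time"],np.round(s["tool_pos"],4),np.round(s["q"],2)); M=R.from_rotvec(s["tcp_rot"]).as_matrix(); print(np.degrees(np.arctan2(M[1,0],M[0,0])))
im,d,P=cloud("wrist"); cv2.imwrite("pics/w1.png",im); pickle.dump((im,d,P),open("w1.pkl","wb"))
for n in("top","side","w1"):
    im,d,P=pickle.load(open(n+".pkl","rb")); hsv=cv2.cvtColor(im,cv2.COLOR_BGR2HSV); Z=P[...,2]
    for nm,h0,h1,cx,cy in (("yellow",20,35,.49,.24),("purple",125,160,.51,-.01)):
        m=(hsv[...,0]>=h0)&(hsv[...,0]<=h1)&(hsv[...,1]>70)&(Z>.03)&(np.hypot(P[...,0]-cx,P[...,1]-cy)<.1)
        p=P[m]
        if len(p)<50: continue
        c,nn,q=face(p); print(n,nm,len(p),len(q),np.round(c,3),np.round(nn,3),"yaw",np.degrees(np.arctan2(nn[1],nn[0])))
        B,b=box(p,np.degrees(np.arctan2(nn[1],nn[0]))); print(np.round(b,4).tolist())
E
```

```text
2.225 [ 0.497  -0.0094  0.2437] [-0.07 -0.09  1.94 -0.    1.29 -1.12]
150.30489769300232
top yellow 534 341 [0.501 0.248 0.097] [ 0.545 -0.389  0.743] yaw -35.51939778030148
[[0.0819, 0.4681, 0.2299], [0.1901, 0.5238, 0.2664]]
top purple 643 461 [ 0.526 -0.022  0.087] [ 0.552 -0.41   0.726] yaw -36.612471658702106
[[0.1984, 0.2706, 0.3455], [0.3033, 0.3203, 0.3736]]
side yellow 465 314 [0.487 0.264 0.103] [ 0.618 -0.006  0.786] yaw -0.5999437750869723
[[0.2492, 0.2345, 0.3952], [0.3584, 0.2914, 0.4314]]
side purple 341 218 [ 0.505 -0.001  0.1  ] [ 0.567 -0.446  0.693] yaw -38.21730329164835
[[0.1931, 0.2803, 0.3397], [0.2981, 0.3336, 0.3641]]
w1 yellow 4039 2883 [0.497 0.234 0.084] [-0.046 -0.901  0.431] yaw -92.92387257379264
[[-0.2784, 0.4479, -0.153], [-0.1945, 0.5325, -0.1053]]
w1 purple 3633 2669 [ 0.52  -0.019  0.089] [ 0.557 -0.397  0.729] yaw -35.43994627044337
[[0.2073, 0.2617, 0.3489], [0.3103, 0.311, 0.3722]]
```

View pics/w1.png

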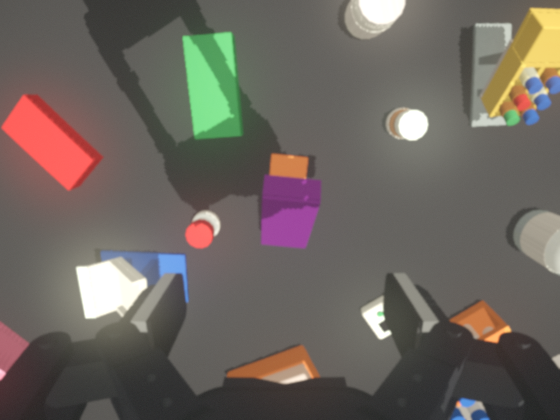

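```bash
cat >> h.py <<'E'
def pose(p,z0):
    """p: points on a 45-deg face. yaw via minAreaRect in the face plane; returns yaw, world centre of the face rectangle, size"""
    yaw=None
    c,n,q=face(p); yaw=np.degrees(np.arctan2(n[1],n[0]))
    for _ in range(3):
        B,_b=box(q,yaw); e=q@B.T
        (cx,cy),(w,h),a=cv2.minAreaRect(e[:,:2].astype(np.float32))
        if w<h: a+=90; w,h=h,w
        a=(a+90)%180-90
        ctr=np.array([cx,cy,np.median(e[:,2])])@B
        # in-plane angle a about face normal -> yaw error approx a/sin45... keep separately
        break
    return yaw,a,ctr,(w,h),np.degrees(np.arccos(n[2]))
E
python3 - <<'E'
from h import *
for n in("top","side","w1"):
    im,d,P=pickle.load(open(n+".pkl","rb")); hsv=cv2.cvtColor(im,cv2.COLOR_BGR2HSV); Z=P[...,2]
    m=(hsv[...,0]>=125)&(hsv[...,0]<=160)&(hsv[...,1]>70)&(Z>.03)&(np.hypot(P[...,0]-.51,P[...,1]+.01)<.1)
    m=cv2.erode(m.astype(np.uint8),np.ones((1,1)))>0
    print(n,pose(P[m],0))
    # yellow rack all + caps
    m=(hsv[...,0]>=20)&(hsv[...,0]<=35)&(hsv[...,1]>70)&(Z>.03)&(np.hypot(P[...,0]-.49,P[...,1]-.24)<.08)
    if n!="w1" or m.sum()>50:
        for y in (-25,-30,-35,-40):
            B,b=box(P[m],y); print(y,np.round(b,4).tolist())
E
```

```text
top (np.float64(-36.612471658702106), 0.7685025334358215, array([ 0.52897637, -0.02408897,  0.08351028]), (0.10616655647754669, 0.04959686100482941), np.float64(43.446025469310236))
-25 [[0.1451, 0.4157, 0.2899], [0.2501, 0.463, 0.3268]]
-30 [[0.116, 0.4432, 0.2623], [0.2221, 0.4929, 0.2987]]
-35 [[0.0852, 0.4659, 0.2331], [0.1932, 0.5211, 0.2695]]
-40 [[0.0531, 0.4852, 0.2018], [0.1628, 0.5453, 0.2391]]
side (np.float64(-38.21730329164835), 2.2975096702575684, array([ 0.52161555, -0.02059362,  0.07392897]), (0.1086626723408699, 0.052035003900527954), np.float64(46.163660325852284))
-25 [[0.1456, 0.4179, 0.2895], [0.2476, 0.4638, 0.3249]]
-30 [[0.1168, 0.4446, 0.2614], [0.218, 0.4956, 0.2971]]
-35 [[0.0866, 0.4669, 0.2311], [0.1865, 0.5242, 0.2675]]
-40 [[0.0547, 0.4857, 0.1989], [0.1534, 0.5488, 0.2364]]
w1 (np.float64(-35.43994627044337), -0.025115966796875, array([ 0.52954285, -0.02533063,  0.0791433 ]), (0.10658316314220428, 0.04980384185910225), np.float64(43.169602256063385))
-25 [[0.1495, 0.4159, 0.2886], [0.2531, 0.46, 0.3229]]
-30 [[0.122, 0.4432, 0.2615], [0.2261, 0.4903, 0.2951]]
-35 [[0.0927, 0.4659, 0.2321], [0.1974, 0.5168, 0.2658]]
-40 [[0.062, 0.4849, 0.2017], [0.1669, 0.5399, 0.2352]]
```

Request:
carry_out(series="0.001 0.007 -0.047 -5.8;0 0 -0.05 0;0 0 -0.05 0;0 0 0 0")

```text
time: 2.78
tool_pos: [0.4934, -0.0039, 0.0925]
tcp_rot: [-0.961, -2.981, 0.004]
wrist_force: [0.1, -1.5, -0.2]
width: 0.999
grip_force: 0.0
```

Request:
carry_out(series="0 0 0 0;0 0 0 0;0 0 0 0;0 0 0 0;0 0 0 0;0 0 0 0", jaw=-1, grip_force=40)

```text
time: 3.52
tool_pos: [0.5002, -0.0038, 0.1003]
tcp_rot: [0.957, 2.987, 0.001]
wrist_force: [-3.1, -1.6, 7.5]
width: 0.492
grip_force: 39.3
```

Request:
carry_out(series="0 0 0.02 0;0 0 0.04 0;0 0 0.05 0;0 0.03 0.05 0;0.006 0.053 0 5;0.006 0.053 0 5.5;0.005 0.053 0 0;0.005 0.053 0 0;0.005 0 0 0;0 0 0 0;0 0 0 0")

```text
time: 4.9
tool_pos: [0.5251, 0.2377, 0.2573]
tcp_rot: [0.682, 3.066, 0.0]
wrist_force: [0.1, 0.2, 0.3]
width: -0.003
grip_force: 0.0
```

Run:
```python
from h import *
s=bot.read_state(); print(s["time"],np.round(s["tool_pos"],4),np.round(s["q"],2),s["width"],s["wrist_force"]); M=R.from_rotvec(s["tcp_rot"]).as_matrix(); print(np.degrees(np.arctan2(M[1,0],M[0,0])),M[2,2])
im,d,P=cloud("wrist"); cv2.imwrite("pics/w2.png",im); pickle.dump((im,d,P,s),open("w2.pkl","wb"))
im2,d2,P2=cloud("top"); pickle.dump((im2,d2,P2,s),open("top2.pkl","wb"))
hsv=cv2.cvtColor(im,cv2.COLOR_BGR2HSV); Z=P[...,2]
m=(hsv[...,0]>=20)&(hsv[...,0]<=35)&(hsv[...,1]>70)&(Z>.03)&(np.hypot(P[...,0]-.5,P[...,1]-.25)<.09)
for y in (-22,-24,-26,-28,-30):
    B,b=box(P[m],y); print(y,np.round(b,4).tolist())
```

```text
4.9 [0.5251 0.2377 0.2573] [ 0.38  0.06  1.77 -0.    1.31 -0.75] -0.0030083497448154346 [0.06044874 0.21456343 0.32340582]
154.90517127269325 -0.9999997149063428
-22 [[0.1644, 0.3974, 0.3058], [0.2671, 0.4454, 0.3417]]
-24 [[0.1541, 0.4112, 0.2952], [0.2564, 0.4575, 0.3311]]
-26 [[0.1434, 0.4237, 0.2842], [0.2456, 0.47, 0.3198]]
-28 [[0.1321, 0.4346, 0.2731], [0.2347, 0.4827, 0.3082]]
-30 [[0.1202, 0.4448, 0.2615], [0.2232, 0.495, 0.2963]]
```

View pics/w2.png

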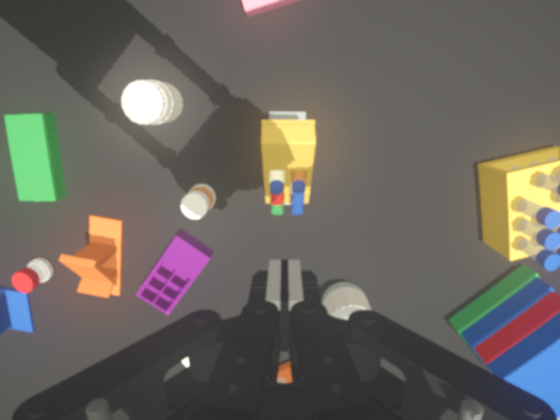

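Run:
```python
from h import *
im,d,P,s=pickle.load(open("w2.pkl","rb")); M=R.from_rotvec(s["tcp_rot"]).as_matrix()
T=(P-np.array(s["tool_pos"]))@M
for r,c in((262,278),(264,292),(270,272),(270,300),(290,272),(290,300)): print("w2 finger",r,c,np.round(T[r,c],4))
im1,d1,P1=pickle.load(open("w1.pkl","rb"));
M1=R.from_rotvec([0.805,3.037,0]).as_matrix(); T1=(P1-np.array([.497,-.0094,.2437]))@M1
for r,c in((280,165),(280,180),(290,165),(280,395),(280,408),(290,405),(300,150),(300,420)): print("w1 finger",r,c,np.round(T1[r,c],4))
hsv=cv2.cvtColor(im,cv2.COLOR_BGR2HSV); Z=P[...,2]
m=(hsv[...,0]>=125)&(hsv[...,0]<=160)&(hsv[...,1]>70)&(np.hypot(P[...,0]-.5,P[...,1]-.12)<.12)
p=P[m]; print(len(p),np.round(np.percentile(p,[1,50,99],0),4).tolist())
c,n,q=face(p); print(c,n); r=cv2.minAreaRect(q[:,:2].astype(np.float32)); print(r)
m=(hsv[...,0]>=5)&(hsv[...,0]<=18)&(hsv[...,1]>90)&(np.hypot(P[...,0]-.51,P[...,1]+.01)<.1)&(Z>.02)
p=P[m]; print("rest",len(p),np.round(np.percentile(p,[1,50,99],0),4).tolist())
for y in(-32,-35.5,-39): print(box(p,y)[1].round(4).tolist())
for n in("jar_a","jar_b","can"):
  for t in ("top",):
    for x in spot_in(t,n)[:1]: print(n,x)
```

```text
w2 finger 262 278 [ 0.012  -0.0027 -0.0179]
w2 finger 264 292 [ 0.0116  0.0033 -0.0189]
w2 finger 270 272 [ 0.0119 -0.005  -0.0251]
w2 finger 270 300 [ 0.0117  0.0065 -0.0247]
w2 finger 290 272 [ 0.0121 -0.0045 -0.0416]
w2 finger 290 300 [ 0.0115  0.0058 -0.0406]
w1 finger 280 165 [ 0.0119 -0.0468 -0.0341]
w1 finger 280 180 [ 0.0086 -0.0429 -0.0279]
w1 finger 290 165 [ 0.0118 -0.0443 -0.0416]
w1 finger 280 395 [ 0.0111  0.0437 -0.0328]
w1 finger 280 408 [ 0.0119  0.0483 -0.0345]
w1 finger 290 405 [ 0.0117  0.0448 -0.0417]
w1 finger 300 150 [ 0.0111 -0.048  -0.0475]
w1 finger 300 420 [ 0.0116  0.0479 -0.0486]
2113 [[0.5377, 0.0274, -0.0015], [0.5696, 0.0768, 0.0223], [0.6021, 0.1091, 0.0245]]
[0.5693882  0.07501287 0.02180889] [ 0.03294828 -0.04035645  0.99864196]
((0.5744719505310059, 0.06761403381824493), (0.05053092539310455, 0.07365235686302185), 27.864667892456055)
rest 1695 [[0.4939, -0.0591, 0.0212], [0.5226, -0.0212, 0.038], [0.5647, 0.0058, 0.0724]]
[[0.2546, 0.2355, 0.3248], [0.3273, 0.2794, 0.3777]]
[[0.243, 0.2645, 0.3132], [0.3154, 0.3063, 0.3655]]
[[0.2297, 0.2906, 0.3003], [0.3022, 0.3341, 0.3525]]
jar_a {'rect': [243.8, 242.1, 14.9, 12.8], 'score': 0.68}
jar_b {'rect': [243.8, 242.1, 14.9, 12.8], 'score': 0.68}
can {'rect': [237.6, 289.0, 19.2, 16.7], 'score': 0.66}
```

Run:
```python
from h import *
s=bot.read_state(); t=np.array(s["tool_pos"])
for n in("side","top"):
    im,d,P=cloud(n)
    m=(np.hypot(P[...,0]-t[0],P[...,1]-t[1])<.022)&(P[...,2]>.19)
    z=P[m][:,2]; print(n,m.sum(),"min z",np.sort(z)[:12].round(4),"tcp",t.round(4))
    if n=="side":
        q=P[m]; 
        for lo in np.arange(.2,.32,.01): print(round(lo,2),((z>=lo)&(z<lo+.01)).sum(),end=" ; ")
        rr,cc=np.where(m); r0,c0=int(rr.mean()),int(cc.mean()); print(r0,c0)
        cr=im[max(0,r0-50):r0+60,max(0,c0-70):c0+70]; cv2.imwrite("pics/s3.png",cv2.resize(cr,None,fx=5,fy=5,interpolation=cv2.INTER_NEAREST))
```

```text
side 1039 min z [0.2715 0.2717 0.2718 0.2726 0.2731 0.2733 0.2742 0.2742 0.2745 0.2746
 0.2747 0.2749] tcp [0.525  0.238  0.2567]
0.2 0 ; 0.21 0 ; 0.22 0 ; 0.23 0 ; 0.24 0 ; 0.25 0 ; 0.26 0 ; 0.27 40 ; 0.28 76 ; 0.29 85 ; 0.3 70 ; 0.31 113 ; 164 191
top 688 min z [0.2712 0.2781 0.2784 0.2803 0.2812 0.286  0.2872 0.2895 0.2924 0.3102
 0.3167 0.3194] tcp [0.525  0.238  0.2567]
```

View pics/s3.png

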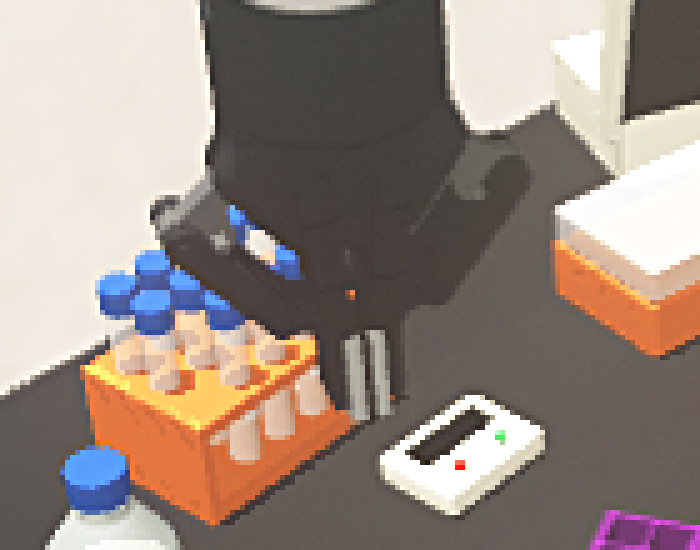

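Run:
```python
from h import *
for n in("w2","top2"):
    im,d,P,s=pickle.load(open(n+".pkl","rb")); hsv=cv2.cvtColor(im,cv2.COLOR_BGR2HSV)
    m=(hsv[...,0]>=125)&(hsv[...,0]<=160)&(hsv[...,1]>70)&(np.hypot(P[...,0]-.58,P[...,1]-.06)<.12)&(P[...,2]<.05)
    p=P[m]; q=p[p[:,2]>.018]; print(n,len(p),len(q),np.median(q[:,2]))
    r=cv2.minAreaRect(q[:,:2].astype(np.float32)); print(r); print(cv2.boxPoints(r))
    h=p[p[:,2]<.012]; print("pocket pts mean",h[:,:2].mean(0),len(h))
for x in spot_in("top","jar_a")+spot_in("top","jar_b"): 
    c,r=map(int,x["rect"][:2]); print(x["score"],P[r,c])
```

```text
w2 3299 1970 0.022808567655140582
((0.5821911096572876, 0.05273732170462608), (0.05078691989183426, 0.1071653813123703), 27.855854034423828)
[[ 0.5347036   0.0882461 ]
 [ 0.5847765  -0.00650158]
 [ 0.6296786   0.01722854]
 [ 0.5796057   0.11197623]]
pocket pts mean [0.58767998 0.04124031] 973
top2 853 495 0.025090796112076097
((0.582641065120697, 0.053648486733436584), (0.05105649679899216, 0.10395023226737976), 27.297237396240234)
[[ 0.5361195   0.08812819]
 [ 0.5837918  -0.00424607]
 [ 0.6291626   0.01916878]
 [ 0.58149034  0.11154304]]
pocket pts mean [0.58913021 0.03756275] 313
0.62 [ 0.49748042 -0.11983644  0.04266082]
0.62 [ 0.49748042 -0.11983644  0.04266082]
```

Request:
carry_out(series="0.01 -0.038 0 -9.3;0.01 -0.038 0 -9.3;0.01 -0.038 -0.02 -9.3;0.0097 -0.0374 -0.04 -9.3;0 0 -0.055 0;0 0 -0.055 0;0 0 -0.055 0;0 0 -0.03 0;0 0 -0.014 0;0 0 0 0;0 0 0 0", jaw=1, grip_force=60)

```text
time: 6.72
tool_pos: [0.5664, 0.0876, -0.0107]
tcp_rot: [1.622, 2.688, 0.003]
wrist_force: [0.2, -0.6, 0.1]
width: 1.004
grip_force: 0.0
```

Request:
carry_out(series="0 0 0 0;0 0 0 0;0 0 0 0;0 0 0 0;0 0 0 0", jaw=-1)

```text
time: 7.35
tool_pos: [0.566, 0.0876, -0.011]
tcp_rot: [1.622, 2.688, 0.002]
wrist_force: [0.5, 0.7, 5.8]
width: 0.572
grip_force: 63.3
```

Request:
carry_out(series="0 0 0.02 0;0 0 0.04 0;0 0 0.05 0;0 0 0.02 0;-0.02 -0.021 0 6.7;-0.02 -0.021 0 10;-0.02 -0.021 0 10;-0.018 -0.02 0 0;0 0 0 0;0 0 0 0")

```text
time: 8.6
tool_pos: [0.4869, 0.0047, 0.1176]
tcp_rot: [0.959, 2.992, 0.001]
wrist_force: [-0.2, -0.3, -1.2]
width: 0.569
grip_force: 62.6
```

Run:
```python
from h import *
s=bot.read_state(); M=R.from_rotvec(s["tcp_rot"]).as_matrix(); print(s["time"],np.round(s["tool_pos"],4),s["width"],np.degrees(np.arctan2(M[1,0],M[0,0])))
for n in ("side","top"):
    im,d,P=cloud(n); hsv=cv2.cvtColor(im,cv2.COLOR_BGR2HSV)
    m=(hsv[...,0]>=125)&(hsv[...,0]<=160)&(hsv[...,1]>70)&(np.hypot(P[...,0]-.52,P[...,1]+.01)<.12)
    p=P[m]; print(n,len(p),np.percentile(p[:,2],[2,25,50,75,98]).round(4)); 
    q=p[p[:,2]>np.percentile(p[:,2],60)-.003]
    print(face(p[p[:,2]>np.median(p[:,2])-.005])[1],cv2.minAreaRect(p[:,:2].astype(np.float32)))
```

```text
8.6 [0.4869 0.0047 0.1176] 0.5686604118290847 144.4595634664453
side 601 [0.1312 0.1437 0.1521 0.1539 0.1619]
[ 0.00755321 -0.01385771  0.99987545] ((0.5375750660896301, -0.03521698713302612), (0.07067796587944031, 0.1650264412164688), 43.8468017578125)
top 13 [-0.0011  0.0038  0.1455  0.1529  0.2544]
[ 0.9670767  -0.21713303  0.13272494] ((0.4360308349132538, -0.02647317573428154), (0.07372209429740906, 0.02238287217915058), 52.85932540893555)
```

Request:
carry_out(series="0 0 -0.03 0;0 0 -0.016 0;0 0 -0.005 0;0 0 0 0;0 0 0 0")

```text
time: 9.32
tool_pos: [0.4875, 0.0044, 0.0674]
tcp_rot: [0.958, 2.991, 0.001]
wrist_force: [0.5, 0.0, -1.1]
width: 0.573
grip_force: 62.6
```

Request:
carry_out(series="0 0 0 0;0 0 0 0;0 0 0 0;0 0 0 0", jaw=1)

```text
time: 9.82
tool_pos: [0.4867, 0.0044, 0.0667]
tcp_rot: [0.958, 2.992, 0.0]
wrist_force: [0.0, -0.3, 0.1]
width: 0.998
grip_force: 0.0
```

Run:
```python
from h import *
s=bot.read_state(); print(s["time"],np.round(s["tool_pos"],4),s["width"],s["wrist_force"])
im,d,P=cloud("side"); hsv=cv2.cvtColor(im,cv2.COLOR_BGR2HSV)
m=(hsv[...,0]>=125)&(hsv[...,0]<=160)&(hsv[...,1]>70)&(np.hypot(P[...,0]-.52,P[...,1]+.01)<.15)
p=P[m]; print(len(p),np.percentile(p,[1,50,99],0).round(3).tolist(),face(p)[1])
cv2.imwrite("pics/s4.png",cv2.resize(im[150:290,220:380],None,fx=4,fy=4))
```

```text
9.825 [0.4867 0.0044 0.0667] 0.9979033381471076 [ 0.03212849 -0.28299218  0.10779478]
334 [[0.476, -0.119, 0.004], [0.498, -0.001, 0.106], [0.57, 0.02, 0.119]] [ 0.57029321 -0.28930496  0.76880966]
```

View pics/s4.png

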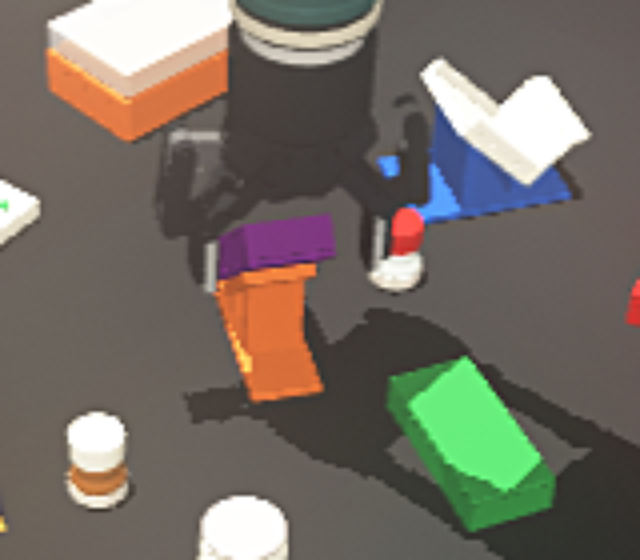

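Request:
carry_out(series="0 0 0.05 0;0 0 0.05 -10;0.003 -0.002 0 -10;0.003 -0.002 0 -10;0.003 -0.002 0 -10;0.003 -0.002 0 -10;0.003 -0.002 0 -10;0.0015 -0.001 0 -10;0 0 0 -10;0 0 -0.03 -10;0 0 -0.04 0;0 0 -0.03 0;0 0 0 0", jaw=0.41, grip_force=30)

```text
time: 11.5
tool_pos: [0.5036, -0.0071, 0.0657]
tcp_rot: [2.792, 1.438, -0.0]
wrist_force: [1.3, -2.2, 0.8]
width: 0.702
grip_force: 0.8
```

Request:
carry_out(series="0.008 -0.006 0 0;0.012 -0.009 0.006 0;0.012 -0.009 0.009 0;0.01 -0.007 0.009 0;0.006 -0.004 0.006 0;0 0 0 0")

```text
time: 12.25
tool_pos: [0.5523, -0.0421, 0.0975]
tcp_rot: [2.793, 1.437, 0.002]
wrist_force: [0.1, -0.1, -1.2]
width: 0.705
grip_force: 0.1
```

```bash
cat >> h.py <<'E'
def look(tag,r0,r1,c0,c1,cam="side",f=4):
    s=bot.read_state(); M=R.from_rotvec(s["tcp_rot"]).as_matrix(); print(round(s["time"],2),np.round(s["tool_pos"],4),"w",round(s["width"],3),"yaw",round(np.degrees(np.arctan2(M[1,0],M[0,0])),1),"F",np.round(s["wrist_force"],1),"q6",round(s["q"][5],2))
    im,d,P=cloud(cam); cv2.imwrite(f"pics/{tag}.png",cv2.resize(im[r0:r1,c0:c1],None,fx=f,fy=f)); return im,d,P
def purple(im,P,cx,cy,r=.13,lo=125,hi=160):
    hsv=cv2.cvtColor(im,cv2.COLOR_BGR2HSV); return P[(hsv[...,0]>=lo)&(hsv[...,0]<=hi)&(hsv[...,1]>70)&(np.hypot(P[...,0]-cx,P[...,1]-cy)<r)]
E
python3 - <<'E'
from h import *
im,d,P=look("s5",150,290,220,380)
p=purple(im,P,.52,-.02); print(len(p),np.percentile(p,[1,50,99],0).round(3).tolist(),face(p)[1])
E
```

```text
12.25 [ 0.5523 -0.0421  0.0975] w 0.705 yaw 54.5 F [ 0.1 -0.1 -1.2] q6 0.5
632 [[0.515, -0.058, 0.039], [0.54, -0.027, 0.088], [0.57, -0.008, 0.144]] [ 0.77808997 -0.60189697  0.17971098]
```

View pics/s5.png

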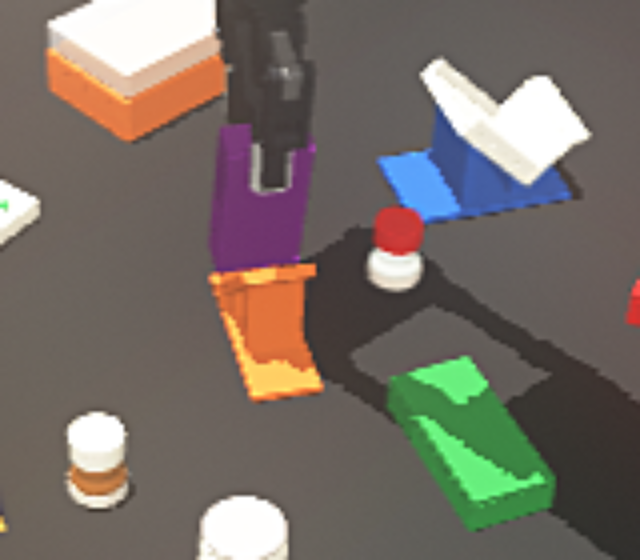

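Request:
carry_out(series="0 0 0 0;0 0 0 0;0 0 0 0;0 0 0 0;0 0 0 0;0 0 0 0", jaw=-1, grip_force=50)

```text
time: 13.05
tool_pos: [0.5511, -0.0415, 0.0966]
tcp_rot: [-2.793, -1.438, -0.0]
wrist_force: [0.4, -0.6, 0.5]
width: 0.275
grip_force: 49.2
```

Request:
carry_out(series="0 0 0.02 0;0 0 0.04 0;0 0 0.05 0;0 0 0 0")

```text
time: 13.55
tool_pos: [0.5544, -0.042, 0.2119]
tcp_rot: [2.788, 1.436, 0.012]
wrist_force: [0.0, -0.6, -0.3]
width: 0.275
grip_force: 49.3
```

Run:
```python
from h import *
im,d,P=look("s6",150,290,220,380)
p=purple(im,P,.55,-.04); p=p[p[:,2]>.06]; print(len(p),np.percentile(p,[1,50,99],0).round(4).tolist(),face(p))
```

```text
13.55 [ 0.5544 -0.042   0.2119] w 0.275 yaw 54.5 F [ 0.  -0.6 -0.3] q6 0.5
822 [[0.5302, -0.0564, 0.1559], [0.5502, -0.0319, 0.2022], [0.5764, -0.0157, 0.2602]] (array([ 0.54634757, -0.03584755,  0.20055178]), array([ 0.80571594, -0.59196164,  0.02008097]), array([[ 0.53212003, -0.0554601 ,  0.25739031],
       [ 0.55783312, -0.02052607,  0.25955777],
       [ 0.55286137, -0.02440077,  0.25993713],
       ...,
       [ 0.54701757, -0.03895611,  0.1544439 ],
       [ 0.55896528, -0.01857672,  0.15648887],
       [ 0.55831203, -0.02123239,  0.15541297]], shape=(575, 3)))
```

Request:
carry_out(series="-0.005 0.003 0 10.6;-0.0055 0.0037 0 10.6;0 0 0 10.6;0 0 0 10.6;0 0 0 10.6;0 0 0 10.6;0 0 0 10.6;0 0 0 10.6;0 0 0 10.6;0 0 0 10.6;0 0 0 10.6;0 0 0 10.6;0 0 0 10.6;0 0 0 10.6;0 0 0 10.6;0 0 0 10.6;0 0 0 4.2;0 0 -0.05 0;0 0 -0.04 0;0 0 -0.01 0")

```text
time: 16.1
tool_pos: [0.5393, -0.036, 0.1041]
tcp_rot: [1.285, -2.862, 0.001]
wrist_force: [0.4, -4.9, 13.1]
width: 0.271
grip_force: 51.2
```

Request:
carry_out(series="0 0 -0.008 0;0 0 -0.004 0;0 0 0 0")

```text
time: 16.48
tool_pos: [0.5453, -0.0376, 0.0975]
tcp_rot: [-1.285, 2.859, -0.014]
wrist_force: [5.3, -6.4, 7.1]
width: 0.276
grip_force: 50.6
```

Request:
carry_out(series="0 0 0.002 0;0 0 0 0;0 0 0 0;-0.006 0.0045 -0.003 0;-0.008 0.0055 -0.006 0;-0.008 0.0055 -0.008 0;-0.008 0.0055 -0.008 0;-0.008 0.0055 -0.006 0;-0.004 0.003 -0.002 0;0 0 0 0;0 0 0 0", jaw=0.41)

```text
time: 17.85
tool_pos: [0.5032, -0.0077, 0.0661]
tcp_rot: [-1.284, 2.859, -0.013]
wrist_force: [5.2, -8.7, 3.6]
width: 0.704
grip_force: 4.6
```

Run:
```python
from h import *
im,d,P=look("s7",150,290,220,380)
p=purple(im,P,.52,-.02); p=p[p[:,2]>.03]; print(len(p),np.percentile(p,[1,50,99],0).round(4).tolist(),face(p)[:2])
```

```text
17.85 [ 0.5032 -0.0077  0.0661] w 0.704 yaw -131.6 F [ 5.2 -8.7  3.6] q6 -2.47
183 [[0.4468, -0.0272, 0.0375], [0.5089, 0.0073, 0.1022], [0.5696, 0.0278, 0.155]] (array([0.51329356, 0.00295752, 0.09400657]), array([ 0.48487179, -0.47894214,  0.73178807]))
```

Request:
carry_out(series="0.004 -0.003 0.002 0;0 0 0.005 0;0 0 0.02 0;0 0 0.05 0;0 0 0.04 0;0 0 0 0", jaw=0.8)

```text
time: 18.65
tool_pos: [0.5051, -0.0082, 0.1846]
tcp_rot: [-1.283, 2.861, -0.005]
wrist_force: [0.7, -0.4, 0.8]
width: 0.899
grip_force: 0.0
```

Run:
```python
from h import *
im,d,P=look("s8",150,290,220,380)
p=purple(im,P,.52,-.02); p=p[p[:,2]>.03]; print(len(p),np.percentile(p,[1,50,99],0).round(4).tolist(),face(p)[:2])
im,d,P=cloud("wrist"); pickle.dump((im,d,P),open("w8.pkl","wb"))
p=purple(im,P,.52,-.02); p=p[p[:,2]>.03]; print(len(p),np.percentile(p,[1,50,99],0).round(4).tolist(),pose(p,0))
```

```text
18.65 [ 0.5051 -0.0082  0.1846] w 0.899 yaw -131.7 F [ 0.7 -0.4  0.8] q6 -2.48
344 [[0.475, -0.0275, 0.0402], [0.4987, -0.0027, 0.1058], [0.5652, 0.0197, 0.1184]] (array([ 0.50436687, -0.00224853,  0.0990838 ]), array([ 0.57066911, -0.43872141,  0.69416158]))
7026 [[0.4774, -0.061, 0.0441], [0.5129, -0.0214, 0.0948], [0.564, 0.0176, 0.1149]] (np.float64(-36.60726810494949), 0.9981198906898499, array([ 0.52879471, -0.0275645 ,  0.07892523]), (0.10585913062095642, 0.049744538962841034), np.float64(43.765715132145154))
```

View pics/s8.png

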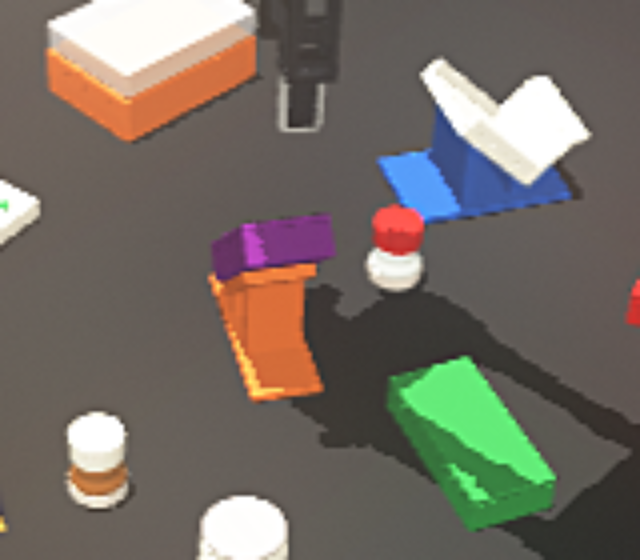

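Request:
carry_out(series="-0.001 0.0005 0 -10.5;-0.001 0.0005 0 -10.5;-0.001 0.0005 0 -10.5;-0.001 0.0005 0 -10.5;-0.001 0.0005 0 -10.5;-0.001 0.0005 0 -10.5;-0.001 0.0005 0 -10.5;-0.0007 0.0005 0 -10.8;0 0 -0.05 0;0 0 -0.05 0;0 0 -0.0236 0;0 0 0 0;0 0 0 0", jaw=0.8, grip_force=60)

```text
out of range: a turn must lie within [-10.7, 10.7]
```

Request:
carry_out(series="-0.001 0.0005 0 -10.5;-0.001 0.0005 0 -10.5;-0.001 0.0005 0 -10.5;-0.001 0.0005 0 -10.5;-0.001 0.0005 0 -10.5;-0.001 0.0005 0 -10.5;-0.001 0.0005 0 -10.5;-0.0007 0.0005 0 -10.5;0 0 -0.05 -0.3;0 0 -0.05 0;0 0 -0.0236 0;0 0 0 0;0 0 0 0", jaw=0.8, grip_force=60)

```text
time: 20.38
tool_pos: [0.4948, -0.0043, 0.0569]
tcp_rot: [-0.971, -2.987, 0.0]
wrist_force: [-0.5, -0.3, -0.4]
width: 0.901
grip_force: 0.0
```

Request:
carry_out(series="0 0 0 0;0 0 0 0;0 0 0 0;0 0 0 0;0 0 0 0", jaw=-1)

```text
time: 21.0
tool_pos: [0.4962, -0.0044, 0.0586]
tcp_rot: [0.97, 2.985, 0.001]
wrist_force: [-1.3, 1.0, 5.7]
width: 0.578
grip_force: 62.0
```

Request:
carry_out(series="0 0 0.02 0;0 0 0.04 0;0 0 0.05 0;0 0 0.05 0;0 0 0 0;0 0 0 0")

```text
time: 21.75
tool_pos: [0.4945, -0.0044, 0.2166]
tcp_rot: [-0.971, -2.987, 0.0]
wrist_force: [-0.0, 0.0, -1.4]
width: 0.578
grip_force: 62.0
```

Run:
```python
from h import *
im,d,P=look("s9",150,290,220,380)
for n in("side","wrist"):
    if n!="side": im,d,P=cloud(n)
    p=purple(im,P,.52,-.02); p=p[p[:,2]>.12]; print(len(p),np.percentile(p,[1,50,99],0).round(4).tolist(),pose(p,0))
    q=P[(cv2.cvtColor(im,cv2.COLOR_BGR2HSV)[...,0]>=125)&(cv2.cvtColor(im,cv2.COLOR_BGR2HSV)[...,0]<=160)&(P[...,2]>.12)]
    for y in(-35,-36,-37): print(y,box(p,y)[1].round(4).tolist())
```

```text
21.75 [ 0.4945 -0.0044  0.2166] w 0.578 yaw 144.0 F [-0.   0.  -1.4] q6 -1.0
460 [[0.4736, -0.0532, 0.1874], [0.4958, -0.0091, 0.2617], [0.5587, 0.0205, 0.2752]] (np.float64(-36.76090275522398), 1.0199116468429565, array([ 0.51428282, -0.01787166,  0.22574766]), (0.11492084711790085, 0.05125606805086136), np.float64(49.430212101138636))
-35 [[0.0918, 0.2549, 0.4619], [0.2002, 0.3048, 0.4865]]
-36 [[0.0883, 0.2621, 0.4585], [0.1964, 0.3126, 0.4831]]
-37 [[0.0847, 0.269, 0.4547], [0.1926, 0.3206, 0.4795]]
11197 [[0.4715, -0.045, 0.2136], [0.4924, -0.0043, 0.2635], [0.5448, 0.0207, 0.2722]] (np.float64(-37.11776138322689), 0.19646139442920685, array([ 0.51330662, -0.01922667,  0.24038662]), (0.07902636379003525, 0.05188000574707985), np.float64(31.994622350485233))
-35 [[0.0961, 0.2548, 0.459], [0.1921, 0.3044, 0.4832]]
-36 [[0.0926, 0.2618, 0.4555], [0.1885, 0.3114, 0.4798]]
-37 [[0.0889, 0.2686, 0.4518], [0.1847, 0.3183, 0.4765]]
```

Request:
carry_out(series="0.008 0.053 0.01 5.5;0.008 0.053 0.01 5.5;0.008 0.053 0.01 0;0.007 0.053 0.01 0;0 0.03 0 0;0 0 0 0;0 0 0 0")

```text
time: 22.72
tool_pos: [0.5251, 0.2368, 0.2551]
tcp_rot: [-0.679, -3.065, 0.004]
wrist_force: [-0.1, -0.4, -0.7]
width: 0.578
grip_force: 62.3
```

Run:
```python
from h import *
s=bot.read_state(); print(np.round(s["tool_pos"],4),s["width"],R.from_rotvec(s["tcp_rot"]).as_matrix()[:2,0])
im,d,P=cloud("wrist"); pickle.dump((im,d,P,s),open("w10.pkl","wb")); cv2.imwrite("pics/w10.png",im)
hsv=cv2.cvtColor(im,cv2.COLOR_BGR2HSV)
m=(hsv[...,0]>=20)&(hsv[...,0]<=35)&(hsv[...,1]>70)&(P[...,2]>.03)&(np.hypot(P[...,0]-.5,P[...,1]-.25)<.09)
p=P[m]; print(len(p))
for y in(-23,-24,-25,-26,-27): print(y,box(p,y)[1].round(4).tolist())
B,b=box(p,-25); e=p@B.T
# end face: x' near min ; fit line of its normal for yaw; side edges on top face
f=p[e[:,0]<b[0,0]+.006]; c,n,q=face(f); print("end face",len(q),n,"yaw",np.degrees(np.arctan2(-n[1],-n[0])))
t=p[(e[:,2]>np.percentile(e[:,2],50))&(e[:,0]>b[0,0]+.008)]; 
if len(t)>50: c,n,q=face(t); print("top face",len(q),n,np.degrees(np.arctan2(n[1],n[0])),(q@B.T)[:,2].mean(), (q@B.T).min(0),(q@B.T).max(0))
# edges of rack sides: per x bin min/max y
for x0 in np.arange(b[0,0],b[1,0],.01):
    k=(e[:,0]>=x0)&(e[:,0]<x0+.01)
    if k.sum()>15: print(round(x0-b[0,0],3),k.sum(),np.percentile(e[k,1],[1,99]).round(4))
blue=((hsv[...,0]>=105)&(hsv[...,0]<=122)|(hsv[...,0]<8)|(hsv[...,0]>172)|(hsv[...,0]>50)&(hsv[...,0]<75))&(hsv[...,1]>110)&(np.hypot(P[...,0]-.53,P[...,1]-.235)<.06)&(P[...,2]>.05)
c=P[blue]@B.T; print("caps",len(c),np.percentile(c,[2,98],0).round(4).tolist())
```

```text
[0.5251 0.2368 0.2551] 0.5783457087931926 [-0.90633866  0.4225477 ]
3243
-23 [[0.1594, 0.4045, 0.3], [0.2622, 0.4514, 0.3334]]
-24 [[0.1543, 0.4112, 0.2947], [0.2569, 0.4575, 0.328]]
-25 [[0.1489, 0.4178, 0.2893], [0.2513, 0.4636, 0.3226]]
-26 [[0.1435, 0.4238, 0.2838], [0.2458, 0.4699, 0.3172]]
-27 [[0.1378, 0.4293, 0.2782], [0.2402, 0.4763, 0.3116]]
end face 1287 [-0.62800681  0.29704495  0.71928558] yaw -25.313979802113614
top face 1332 [ 0.64031172 -0.30281446  0.70590673] -25.310274650361585 0.3156200978398962 [0.15696938 0.41755002 0.31496035] [0.25329861 0.46398659 0.31695478]
0.0 1585 [0.4183 0.463 ]
0.01 370 [0.4184 0.4632]
0.02 345 [0.4181 0.4635]
0.03 314 [0.4183 0.4635]
0.04 145 [0.4178 0.4638]
0.05 123 [0.4177 0.4636]
0.06 83 [0.4177 0.4637]
0.07 81 [0.4179 0.4634]
0.08 73 [0.4177 0.4633]
0.09 68 [0.4174 0.4636]
0.1 39 [0.4181 0.463 ]
caps 363 [[0.0181, 0.425, 0.327], [0.2444, 0.4554, 0.4982]]
```

View pics/w10.png

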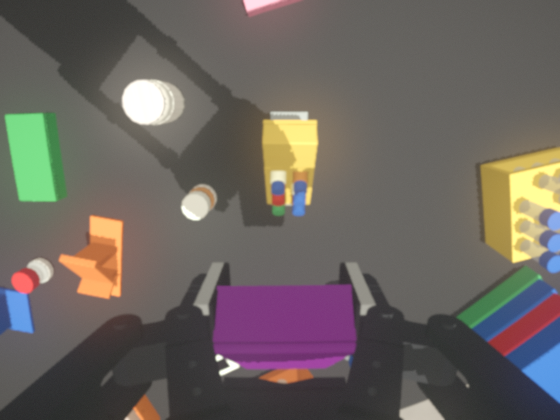

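Request:
carry_out(series="-0.0054 0.0053 -0.05 0;-0.005 0.004 -0.05 0;0 0 -0.04 0;0 0 -0.018 0;0 0 0 0;0 0 0 0;0 0 0 0")

```text
time: 23.65
tool_pos: [0.5172, 0.2475, 0.1012]
tcp_rot: [0.68, 3.064, 0.004]
wrist_force: [0.2, 0.4, -0.3]
width: 0.585
grip_force: 62.3
```

```bash
cat > rel.py <<'E'
from h import *
def rep(cams=("side","top","wrist"),yaw=-25.1,c=(.515,.24)):
    s=bot.read_state(); print(round(s["time"],2),np.round(s["tool_pos"],4),"F",np.round(s["wrist_force"],1),round(s["width"],3))
    for n in cams:
        im,d,P=cloud(n)
        for nm,lo,hi in(("cov",125,160),("rack",20,35)):
            p=purple(im,P,*c,.1,lo,hi); p=p[p[:,2]>.03]
            if len(p)>40: b=box(p,yaw)[1]; print(n,nm,len(p),"x",b[:,0].round(4),"y",b[:,1].round(4),b[:,1].mean().round(4),"z",b[:,2].round(4), "n",face(p)[1].round(3))
if __name__=="__main__": rep()
E
python3 rel.py
```

```text
23.65 [0.5172 0.2475 0.1012] F [ 0.2  0.4 -0.3] 0.585
side cov 327 x [0.1298 0.1692] y [0.4189 0.4681] 0.4435 z [0.3427 0.3735] n [-0.656  0.294  0.695]
side rack 459 x [0.1455 0.2471] y [0.4178 0.4644] 0.4411 z [0.2889 0.3242] n [ 0.624 -0.016  0.781]
top cov 246 x [-0.1152  0.2496] y [0.3419 0.4618] 0.4019 z [0.3514 0.6135] n [-0.361  0.932  0.033]
top rack 181 x [0.0559 0.2501] y [0.3838 0.464 ] 0.4239 z [0.2924 0.4205] n [0.854 0.481 0.195]
wrist cov 11181 x [0.1462 0.2387] y [0.4183 0.4677] 0.443 z [0.3464 0.3709] n [ 0.483 -0.227  0.846]
wrist rack 9685 x [0.1483 0.2463] y [0.4184 0.4641] 0.4412 z [0.2891 0.3152] n [ 0.55  -0.262  0.793]
```

Request:
carry_out(series="0.0008 -0.0025 -0.0018 0;0 0 0 0;-0.0032 0.0015 -0.0035 0;-0.0032 0.0015 -0.0035 0;0 0 0 0;0 0 0 0")

```text
time: 24.55
tool_pos: [0.5099, 0.2475, 0.0901]
tcp_rot: [0.68, 3.067, -0.0]
wrist_force: [0.9, -0.6, 0.3]
width: 0.577
grip_force: 62.3
```

```bash
python3 -c "
from rel import *
rep(('wrist',))"
```

```text
24.55 [0.5099 0.2475 0.0901] F [ 0.9 -0.6  0.3] 0.577
wrist cov 11024 x [0.1494 0.2452] y [0.4156 0.4651] 0.4404 z [0.3351 0.3591] n [ 0.483 -0.223  0.846]
wrist rack 10053 x [0.1482 0.2179] y [0.4185 0.4638] 0.4411 z [0.2891 0.3151] n [ 0.475 -0.227  0.85 ]
```

Request:
carry_out(series="-0.003 0.002 -0.0035 0;-0.0032 0.0015 -0.0035 0;-0.0032 0.0015 -0.0035 0;0 0 0 0;0 0 0 0")

```text
time: 25.22
tool_pos: [0.5006, 0.2525, 0.0797]
tcp_rot: [0.68, 3.067, 0.0]
wrist_force: [0.2, -0.2, 0.1]
width: 0.576
grip_force: 62.3
```

```bash
python3 -c "
from rel import *
rep(('wrist',))"
```

```text
25.23 [0.5006 0.2525 0.0797] F [ 0.2 -0.2  0.1] 0.576
wrist cov 11010 x [0.1492 0.2447] y [0.4162 0.4656] 0.4409 z [0.3204 0.3443] n [ 0.483 -0.227  0.846]
wrist rack 8816 x [0.1481 0.1687] y [0.4184 0.464 ] 0.4412 z [0.2887 0.315 ] n [-0.62   0.294  0.727]
```

Request:
carry_out(series="-0.0018 0.0008 -0.002 0;-0.0015 0.0007 -0.0018 0;0 0 0 0;0 0 0 0")

```text
time: 25.78
tool_pos: [0.4975, 0.2539, 0.076]
tcp_rot: [0.68, 3.067, 0.0]
wrist_force: [1.5, -1.0, 0.2]
width: 0.574
grip_force: 62.4
```

Request:
carry_out(series="0 0 0 0;0 0 0 0;0 0 0 0", jaw=0.8)

```text
time: 26.15
tool_pos: [0.4971, 0.2539, 0.0758]
tcp_rot: [-0.68, -3.067, 0.0]
wrist_force: [1.2, 0.4, 0.3]
width: 0.904
grip_force: 0.0
```

```bash
python3 -c "
from rel import *
rep(('wrist',))"
```

```text
26.15 [0.4971 0.2539 0.0758] F [1.2 0.4 0.3] 0.904
wrist cov 10744 x [0.1506 0.2459] y [0.4161 0.4654] 0.4408 z [0.3154 0.339 ] n [ 0.47  -0.233  0.851]
wrist rack 7766 x [0.148  0.1514] y [0.4185 0.4639] 0.4412 z [0.2887 0.3148] n [-0.635  0.301  0.711]
```

Request:
carry_out(series="0 0 0.04 0;0 0 0.05 0;0 0 0 10;0.001 0 0 10;0.001 -0.0005 0 10;0.001 -0.0005 0 10;0.001 -0.0005 0 10;0.0001 -0.0003 0 10;0 0 0 10;0 0 0 10;0 0 -0.03 10;0 0 -0.04 0;0 0 -0.0291 0;0 0 0 0;0 0 0 0", jaw=1)

```text
time: 28.08
tool_pos: [0.5011, 0.2521, 0.0667]
tcp_rot: [1.687, -2.649, -0.001]
wrist_force: [-0.4, -0.5, -0.4]
width: 1.002
grip_force: 0.0
```

Run:
```python
from h import *
s=bot.read_state(); M=R.from_rotvec(s["tcp_rot"]).as_matrix(); print(np.round(s["tool_pos"],4),s["wrist_force"],np.degrees(np.arctan2(M[1,0],M[0,0])),s["q"][5])
for f in("top","w1","side"):
    im,d,P=pickle.load(open(f+".pkl","rb"))[:3]; hsv=cv2.cvtColor(im,cv2.COLOR_BGR2HSV)
    m=(hsv[...,1]<60)&(hsv[...,2]>120)&(np.hypot(P[...,0]-.515,P[...,1]+.21)<.1)&(P[...,2]>.025)&(P[...,2]<.1)
    p=P[m]
    if len(p)<100: print(f,len(p)); continue
    # ransac planes: deck and lip
    rng=np.random.default_rng(0); rest=p
    for k in range(2):
        best=None
        for _ in range(400):
            a=rest[rng.choice(len(rest),3,False)]; n=np.cross(a[1]-a[0],a[2]-a[0]); n/=np.linalg.norm(n)+1e-12
            i=abs((rest-a[0])@n)<.002
            if best is None or i.sum()>best.sum(): best=i
        c,n,q=face(rest[best]); print(f,k,len(q),c.round(4),n.round(3),"yaw",np.degrees(np.arctan2(n[1],n[0])).round(1),"tilt",np.degrees(np.arccos(n[2])).round(1))
        rest=rest[~best]
    for y in(-55,-58,-61,-64,-67): print(y,box(p,y)[1].round(4).tolist())
    b=P[(hsv[...,0]>95)&(hsv[...,0]<125)&(hsv[...,1]>120)&(np.hypot(P[...,0]-.515,P[...,1]+.21)<.1)&(P[...,2]<.025)]
    if len(b)>50: print("base",len(b),cv2.minAreaRect(b[:,:2].astype(np.float32)))
```

```text
[0.5011 0.2521 0.0667] [-0.41273295 -0.4731938  -0.40637703] -115.03152738878289 -2.2834465211122414
top 0 268 [ 0.5244 -0.2331  0.0524] [-0.348 -0.601  0.719] yaw -120.1 tilt 44.0
top 1 145 [ 0.5008 -0.268   0.0427] [0.351 0.51  0.785] yaw 55.5 tilt 38.2
-55 [[0.2655, 0.2311, 0.3556], [0.3525, 0.3309, 0.421]]
-58 [[0.254, 0.2564, 0.3452], [0.3417, 0.3569, 0.4092]]
-61 [[0.2415, 0.2808, 0.3338], [0.3302, 0.382, 0.3978]]
-64 [[0.2281, 0.3045, 0.3217], [0.3176, 0.4061, 0.3858]]
-67 [[0.2139, 0.3273, 0.3086], [0.304, 0.4291, 0.3729]]
base 385 ((0.5226972699165344, -0.23314042389392853), (0.1113833636045456, 0.06937424093484879), 57.582820892333984)
w1 0 1406 [ 0.502  -0.2651  0.0388] [0.362 0.589 0.722] yaw 58.4 tilt 43.8
w1 1 489 [ 0.5161 -0.2309  0.0471] [-0.381 -0.599  0.704] yaw -122.4 tilt 45.2
-55 [[0.2658, 0.2301, 0.3489], [0.3535, 0.3102, 0.4182]]
-58 [[0.2542, 0.2553, 0.3385], [0.3427, 0.3342, 0.4083]]
-61 [[0.2418, 0.2798, 0.3273], [0.3309, 0.3572, 0.3973]]
-64 [[0.2286, 0.3032, 0.3147], [0.3181, 0.3796, 0.3852]]
-67 [[0.2146, 0.3259, 0.3012], [0.3043, 0.401, 0.3723]]
base 545 ((0.542317807674408, -0.1999880075454712), (0.033804696053266525, 0.06711674481630325), 59.07767868041992)
side 0 153 [ 0.5023 -0.2681  0.0417] [0.341 0.568 0.749] yaw 59.0 tilt 41.5
side 1 98 [ 0.5295 -0.23    0.0566] [-0.44  -0.555  0.705] yaw -128.4 tilt 45.1
-55 [[0.2645, 0.2308, 0.35], [0.3552, 0.3328, 0.4199]]
-58 [[0.2528, 0.2559, 0.3397], [0.3442, 0.3573, 0.4099]]
-61 [[0.2402, 0.2802, 0.3285], [0.3322, 0.3824, 0.3991]]
-64 [[0.2269, 0.3038, 0.3165], [0.3194, 0.4066, 0.3872]]
-67 [[0.2127, 0.3265, 0.3036], [0.306, 0.4298, 0.3744]]
base 495 ((0.5228245258331299, -0.23216062784194946), (0.11264343559741974, 0.07456843554973602), 55.156070709228516)
```

Request:
carry_out(series="0.0072 -0.0034 0.002 0;0.0091 -0.0042 0.004 0;0.0091 -0.0042 0.005 0;0 0 0 0")

```text
time: 28.58
tool_pos: [0.5281, 0.2406, 0.079]
tcp_rot: [-1.686, 2.648, -0.001]
wrist_force: [-0.9, -0.0, 0.8]
width: 0.996
grip_force: 0.7
```

Request:
carry_out(series="0.0072 -0.0034 0.004 0;0.0072 -0.0034 0.004 0;0.0054 -0.0025 0.003 0;0 0 0 0;0 0 0 0", jaw=0.7, grip_force=40)

```text
time: 29.2
tool_pos: [0.5464, 0.2309, 0.0886]
tcp_rot: [1.687, -2.65, -0.0]
wrist_force: [-1.1, 0.1, -0.4]
width: 0.851
grip_force: 0.1
```

Run:
```python
from h import *
im,d,P=look("s11",190,360,130,290)
for nm,lo,hi in(("cov",125,160),("rack",20,35)):
    p=purple(im,P,.54,.235,.12,lo,hi); p=p[p[:,2]>.02]; print(nm,len(p),np.percentile(p,[1,50,99],0).round(4).tolist(),face(p)[1])
    B,b=box(p,-25.1); a=np.radians(-25.1); u=p@[np.cos(a),np.sin(a),0]; print("u",np.percentile(u,[1,50,99]).round(4))
```

```text
29.2 [0.5464 0.2309 0.0886] w 0.851 yaw -115.0 F [-1.1  0.1 -0.4] q6 -2.35
cov 167 [[0.5393, 0.2221, 0.0413], [0.5595, 0.2478, 0.1375], [0.5798, 0.2566, 0.1551]] [0.50980397 0.85595178 0.08629291]
u [0.3822 0.4028 0.4226]
rack 679 [[0.5043, 0.2187, 0.0358], [0.5266, 0.2495, 0.0843], [0.5532, 0.2652, 0.1468]] [ 0.88098776 -0.44299646  0.16617671]
u [0.3543 0.3731 0.3937]
```

View pics/s11.png

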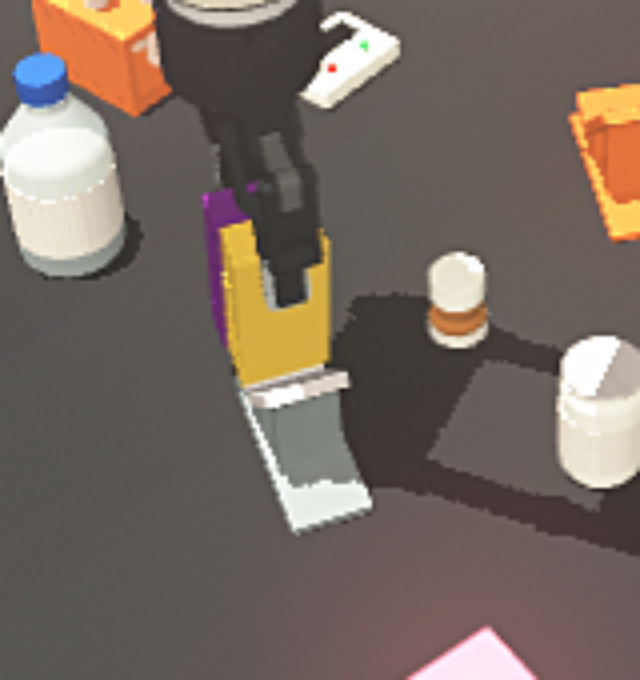

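Request:
carry_out(series="0 0 0 0;0 0 0 0;0 0 0 0;0 0 0 0;0 0 0 0", jaw=-1, grip_force=80)

```text
time: 29.88
tool_pos: [0.5478, 0.231, 0.0898]
tcp_rot: [-1.687, 2.648, -0.002]
wrist_force: [3.2, -2.0, 6.1]
width: 0.584
grip_force: 82.0
```

Request:
carry_out(series="0 0 0.01 0;0 0 0.02 0;0 0 0.03 0;0 0 0.04 0;0 0 0.03 0;0 0 0 0;0 0 0 0")

```text
time: 30.75
tool_pos: [0.5455, 0.2308, 0.2176]
tcp_rot: [1.687, -2.648, -0.001]
wrist_force: [-0.0, -0.5, -3.8]
width: 0.576
grip_force: 82.7
```

Run:
```python
from h import *
im,d,P=look("s12",190,360,130,290)
a=np.radians(-25.1)
for nm,lo,hi in(("cov",125,160),("rack",20,35)):
    p=purple(im,P,.55,.23,.1,lo,hi); p=p[p[:,2]>.12]; print(nm,len(p),np.percentile(p,[1,50,99],0).round(4).tolist(),face(p)[1])
    print("u",np.percentile(p@[np.cos(a),np.sin(a),0],[1,99]).round(4),"y",np.percentile(p@[-np.sin(a),np.cos(a),0],[1,99]).round(4))
s=bot.read_state()["tool_pos"]; print("tcp u,y",s@np.array([np.cos(a),np.sin(a),0]),s@np.array([-np.sin(a),np.cos(a),0]))
```

```text
30.75 [0.5455 0.2308 0.2176] w 0.576 yaw -115.0 F [-0.  -0.5 -3.8] q6 -2.35
cov 181 [[0.5476, 0.2207, 0.1698], [0.5646, 0.2462, 0.2566], [0.5793, 0.2532, 0.2761]] [0.49093093 0.86983269 0.04876391]
u [0.3907 0.4218] y [0.4396 0.4656]
rack 986 [[0.5128, 0.2196, 0.1668], [0.5281, 0.2461, 0.2126], [0.5534, 0.2613, 0.2723]] [ 0.8984106  -0.43801618  0.03162638]
u [0.3652 0.395 ] y [0.4173 0.4634]
tcp u,y 0.39572964948556294 0.44004240051556304
```

Request:
carry_out(series="-0.0017 -0.024 0 -10.4;-0.0017 -0.024 0 -10.4;-0.0017 -0.024 0 -10.4;-0.0017 -0.024 0 -10.4;-0.0017 -0.024 0 -10.4;-0.0017 -0.024 0 -10.4;-0.0017 -0.024 0 -10.4;-0.0017 -0.024 0 -10.4;-0.0017 -0.024 0 -10.4;-0.0017 -0.024 0 -10.4;-0.0017 -0.024 0 -10.4;-0.0017 -0.024 0 -10.4;-0.0017 -0.024 0 -10.4;-0.0017 -0.024 0 -10.4;-0.0017 -0.024 0 -10.4;-0.0017 -0.024 0 -10.4;-0.0017 -0.024 0 -10.4;-0.0017 -0.024 0 -10.4;-0.0017 -0.024 0 -10.4;-0.0017 -0.025 0 -10.4")

```text
time: 33.3
tool_pos: [0.5111, -0.2499, 0.2162]
tcp_rot: [-2.979, -0.987, 0.005]
wrist_force: [-0.4, -0.6, -3.0]
width: 0.574
grip_force: 82.6
```

Request:
carry_out(series="0 0 0 -10.4;0 0 0 -10.4;0 0 0 -10.4;0 0 0 -10.4;0 0 0 -10.4;0 0 0 -10.4;0 0 0 -6.5;0 0 0 0;0 0 0 0")

```text
time: 34.42
tool_pos: [0.5119, -0.2496, 0.2174]
tcp_rot: [-3.021, 0.861, 0.004]
wrist_force: [0.2, 0.6, -3.1]
width: 0.578
grip_force: 82.8
```

Run:
```python
from h import *
a=np.radians(-122); D=np.array([np.cos(a),np.sin(a),0]); Y=np.array([-np.sin(a),np.cos(a),0])
im,d,P=look("s13",100,300,250,450)
def two(im,P):
    hsv=cv2.cvtColor(im,cv2.COLOR_BGR2HSV)
    p=P[(hsv[...,1]<70)&(hsv[...,2]>90)&(np.hypot(P[...,0]-.515,P[...,1]+.235)<.09)&(P[...,2]>.02)&(P[...,2]<.09)]
    print("tray",len(p)); 
    u=p@D; w=p[:,2]; 
    for nm,n0 in(("deck",D+[0,0,1]),("lip",-D+[0,0,1])):
        n0=n0/2**.5; h=p@n0; hist,ed=np.histogram(h,bins=np.arange(h.min(),h.max(),.002)); k=ed[hist.argmax()]; q=p[abs(h-k-.001)<.003]; c,n,q=face(q); print(nm,len(q),"n.p",(q@n0).mean().round(4),"yaw",np.degrees(np.arctan2(n[1],n[0])).round(1),"tilt",np.degrees(np.arccos(n[2])).round(1),"y",np.percentile(q@Y,[1,99]).round(4))
two(im,P)
im,d,P=cloud("wrist"); two(im,P)
im,d,P=pickle.load(open("w1.pkl","rb")); two(im,P); im,d,P=pickle.load(open("top.pkl","rb")); two(im,P)
s=bot.read_state(); print("tcp u,y",s["tool_pos"]@D,s["tool_pos"]@Y, s["q"])
im,d,P=cloud("side")
for nm,lo,hi in(("cov",125,160),("rack",20,35)):
    p=purple(im,P,.51,-.25,.1,lo,hi); p=p[p[:,2]>.11]; 
    if len(p)>30: print(nm,len(p),"z",np.percentile(p[:,2],[1,99]).round(4),"u",np.percentile(p@D,[1,99]).round(4),"y",np.percentile(p@Y,[1,99]).round(4),face(p)[1])
```

```text
34.42 [ 0.5119 -0.2496  0.2174] w 0.578 yaw -31.8 F [ 0.2  0.6 -3.1] q6 1.63
tray 630
deck 106 n.p -0.0195 yaw -124.0 tilt 44.7 y [0.5324 0.6007]
lip 176 n.p 0.0576 yaw 58.1 tilt 42.1 y [0.5328 0.6024]
tray 4367
deck 2069 n.p -0.0216 yaw -121.9 tilt 44.9 y [0.5565 0.6011]
lip 1305 n.p 0.0568 yaw 58.4 tilt 43.5 y [0.5561 0.6011]
tray 3131
deck 574 n.p -0.0215 yaw -121.6 tilt 44.6 y [0.532  0.5967]
lip 1428 n.p 0.0565 yaw 58.4 tilt 43.6 y [0.5329 0.5998]
tray 948
deck 274 n.p -0.0195 yaw -121.5 tilt 44.5 y [0.5334 0.5979]
lip 166 n.p 0.0581 yaw 58.3 tilt 44.8 y [0.5342 0.5998]
tcp u,y -0.05958308891019209 0.5667586772368116 [-4.97495738e-01  6.77732159e-02  1.83362348e+00  4.68954636e-05
  1.24136651e+00  1.62910150e+00]
cov 646 z [0.1695 0.2736] u [-0.0878 -0.0629] y [0.5382 0.59  ] [0.35965034 0.93055102 0.06874907]
rack 461 z [0.1683 0.2736] u [-0.0602 -0.0247] y [0.5404 0.5883] [-6.87049397e-01 -7.26610696e-01  1.50124158e-04]
```

Request:
carry_out(series="-0.0013 -0.0021 -0.04 0;0 0 -0.04 0;0 0 -0.022 0;0 0 -0.008 0;0 0 0 0;0 0 -0.003 0;0 0 -0.003 0;0 0 0 0")

```text
time: 35.58
tool_pos: [0.5126, -0.2538, 0.1053]
tcp_rot: [3.018, -0.862, 0.007]
wrist_force: [-2.1, -2.5, 4.4]
width: 0.581
grip_force: 81.4
```

Request:
carry_out(series="0 0 0 0;0 0 0 0;0 0 0 0", jaw=0.34, grip_force=30)

```text
time: 35.95
tool_pos: [0.5112, -0.2518, 0.1026]
tcp_rot: [-3.02, 0.863, 0.0]
wrist_force: [0.3, 0.3, -0.4]
width: 0.672
grip_force: 0.0
```

```bash
cat > tr.py <<'E'
from h import *
a=np.radians(-121.9); D=np.array([np.cos(a),np.sin(a),0]); Y=np.array([-np.sin(a),np.cos(a),0])
def rep(cams=("side",)):
    s=bot.read_state(); t=s["tool_pos"]; print(round(s["time"],2),"tcp u,y,z",np.round([t@D,t@Y,t[2]],4),"F u,y,z",np.round([s["wrist_force"]@D,s["wrist_force"]@Y,s["wrist_force"][2]],1),"w",round(s["width"],3),"gf",round(float(s["grip_force"]),1))
    for n in cams:
        im,d,P=cloud(n)
        for nm,lo,hi in(("cov",125,160),("rack",20,35)):
            p=purple(im,P,.52,-.24,.1,lo,hi); p=p[p[:,2]>.04]
            if len(p)>30:
                print(n,nm,len(p),"z",np.percentile(p[:,2],[1,99]).round(4),"u",np.percentile(p@D,[1,99]).round(4),"y",np.percentile(p@Y,[1,99]).round(4),end=" ")
                for f in range(2):
                    c,nn,q=face(p,it=5); print("n(u,y,z)",np.round([nn@D,nn@Y,nn[2]],2),len(q),end=" "); p=p[abs((p-c)@nn)>.003]
                    if len(p)<40: break
                print()
if __name__=="__main__": rep()
E
python3 tr.py
```

```text
35.95 tcp u,y,z [-0.0564  0.567   0.1026] F u,y,z [-0.4  0.1 -0.4] w 0.672 gf 0.0
side cov 551 z [0.0555 0.1595] u [-0.0829 -0.0572] y [0.5402 0.5914] n(u,y,z) [-0.99 -0.16  0.01] 290 n(u,y,z) [-0.94 -0.34  0.09] 168 
side rack 401 z [0.0529 0.1573] u [-0.0545 -0.0286] y [0.5422 0.5895] n(u,y,z) [-0.99 -0.14  0.05] 211 n(u,y,z) [ 0.76 -0.65  0.1 ] 177
```

Request:
carry_out(series="0.0023 0.0037 -0.003 0;0.0023 0.0037 -0.003 0;0.0025 0.0039 -0.004 0;0 0 0 0;0 0 0 0", jaw=0.52)

```text
time: 36.62
tool_pos: [0.5183, -0.2404, 0.0924]
tcp_rot: [-3.02, 0.863, 0.001]
wrist_force: [-0.5, -1.3, -0.4]
width: 0.763
grip_force: 0.4
```

```bash
python3 tr.py
```

```text
36.62 tcp u,y,z [-0.0698  0.567   0.0924] F u,y,z [ 1.3  0.3 -0.4] w 0.763 gf 0.4
side cov 520 z [0.0565 0.16  ] u [-0.0989 -0.063 ] y [0.5408 0.5913] n(u,y,z) [0.98 0.15 0.11] 274 n(u,y,z) [0.54 0.84 0.03] 159 
side rack 401 z [0.0551 0.1606] u [-0.0658 -0.0321] y [0.5419 0.5878] n(u,y,z) [ 0.94 -0.28  0.18] 204 n(u,y,z) [-0.83 -0.56  0.04] 155
```

Request:
carry_out(series="0.0042 0.0068 0.001 0;0.0042 0.0068 0.001 0;0.0042 0.0068 0.001 0;0.0032 0.0051 0 0;0 0 0 0;0 0 0 0", jaw=0.84)

```text
time: 37.42
tool_pos: [0.534, -0.2151, 0.0956]
tcp_rot: [-3.021, 0.863, 0.001]
wrist_force: [0.2, -0.3, -0.4]
width: 0.919
grip_force: 0.0
```

```bash
python3 tr.py
```

```text
37.42 tcp u,y,z [-0.0996  0.567   0.0956] F u,y,z [ 0.1  0.3 -0.4] w 0.919 gf 0.0
side cov 339 z [0.0431 0.1231] u [-0.1344 -0.0451] y [0.5401 0.5924] n(u,y,z) [ 0.65 -0.15  0.75] 167 n(u,y,z) [0.7  0.32 0.64] 141 
side rack 522 z [0.0513 0.1368] u [-0.1084 -0.0232] y [0.5417 0.591 ] n(u,y,z) [ 0.5  -0.63  0.6 ] 279 n(u,y,z) [0.04 1.   0.01] 229
```

Request:
carry_out(series="0 0 0.02 0;0 0 0.04 0;0 0 0.03 10;0 0 0.02 10;0 0 0 10;0 0 0 10;0 0 0 10;0 0 0 10;0 0 0 10;0 0 0 10;0 0 0 10;0 0 0 0;0 0 0 0")

```text
time: 39.1
tool_pos: [0.5343, -0.2155, 0.2067]
tcp_rot: [2.748, 1.521, 0.001]
wrist_force: [0.7, -0.2, 0.1]
width: 0.917
grip_force: 0.0
```

```bash
cat > pl.py <<'E'
from tr import *
def lie(cam="wrist",yaw=-121.9,c=(.53,-.22)):
    im,d,P=cloud(cam)
    s=bot.read_state(); print(round(s["time"],2),np.round(s["tool_pos"],4),"yaw",np.degrees(np.arctan2(*R.from_rotvec(s["tcp_rot"]).as_matrix()[1::-1,0])).round(2))
    for nm,lo,hi in(("cov",125,160),("rack",20,35)):
        p=purple(im,P,*c,.1,lo,hi); p=p[p[:,2]>.03]
        if len(p)<40: continue
        b=box(p,yaw)[1]; print(cam,nm,len(p),"x",b[:,0].round(4),"y",b[:,1].round(4),b[:,1].mean().round(4),"z",b[:,2].round(4))
        for k in range(2):
            cc,n,q=face(p,it=6); print("   n",n.round(3),len(q),"yaw",np.degrees(np.arctan2(n[1],n[0])).round(1),"tilt",np.degrees(np.arccos(n[2])).round(1)); p=p[abs((p-cc)@n)>.003]
            if len(p)<60: break
if __name__=="__main__": lie()
E
python3 pl.py
```

```text
39.15 [ 0.5343 -0.2155  0.2064] yaw 57.95
wrist cov 1707 x [-0.1625 -0.1593] y [0.5442 0.5932] 0.5687 z [-0.0204  0.0029]
   n [0.391 0.607 0.692] 1692 yaw 57.2 tilt 46.2
wrist rack 4541 x [-0.1617 -0.0582] y [0.5447 0.5905] 0.5676 z [0.0039 0.0293]
   n [-0.369 -0.599  0.711] 2731 yaw -121.6 tilt 44.7
   n [0.371 0.604 0.705] 1483 yaw 58.4 tilt 45.2
```

Request:
carry_out(series="-0.0085 -0.0139 -0.03 0;0 0 -0.04 0;0 0 -0.035 0;0 0 -0.0156 0;0 0 0 0;0 0 0 0;0 0 0 0", jaw=0.6, grip_force=30)

```text
time: 40.02
tool_pos: [0.527, -0.2298, 0.0871]
tcp_rot: [2.744, 1.524, 0.003]
wrist_force: [0.5, 0.6, -0.6]
width: 0.797
grip_force: 0.0
```

```bash
python3 pl.py; python3 -c "
from tr import *
rep(())"
```

```text
40.08 [ 0.5268 -0.2297  0.0869] yaw 58.08
wrist cov 6406 x [-0.1624 -0.159 ] y [0.544 0.593] 0.5685 z [-0.0207  0.003 ]
   n [0.386 0.603 0.698] 6316 yaw 57.3 tilt 45.7
wrist rack 11925 x [-0.1618 -0.06  ] y [0.5447 0.5905] 0.5676 z [0.0039 0.0293]
   n [-0.353 -0.571  0.741] 6098 yaw -121.7 tilt 42.2
   n [0.373 0.602 0.706] 5900 yaw 58.2 tilt 45.1
40.08 tcp u,y,z [-0.0833  0.5687  0.0869] F u,y,z [-1.   0.5  0.3] w 0.796 gf 0.0
```

Request:
carry_out(series="-0.0009 0.0005 0 0;0 0 0 0;0 0 0 0;0 0 0 0;0 0 0 0", jaw=-1, grip_force=60)

```text
time: 40.7
tool_pos: [0.5253, -0.2289, 0.0862]
tcp_rot: [2.746, 1.525, 0.001]
wrist_force: [-0.7, 0.3, 5.6]
width: 0.537
grip_force: 60.8
```

Request:
carry_out(series="-0.0011 -0.0018 0.0021 0;-0.0015 -0.0024 0.0028 0;-0.0015 -0.0024 0.0028 0;-0.0019 -0.003 0.0035 0;0 0 0 0")

```text
time: 41.32
tool_pos: [0.5181, -0.2387, 0.0961]
tcp_rot: [-2.746, -1.525, 0.002]
wrist_force: [-0.2, -0.5, -1.7]
width: 0.535
grip_force: 61.1
```

```bash
python3 pl.py; python3 -c "
from tr import *
rep(())"
```

```text
41.38 [ 0.5181 -0.2386  0.096 ] yaw 58.08
wrist cov 9431 x [-0.1617 -0.1247] y [0.5438 0.5927] 0.5683 z [-0.0203  0.0034]
   n [-0.297 -0.483  0.824] 4506 yaw -121.6 tilt 34.6
   n [0.371 0.584 0.722] 3998 yaw 57.6 tilt 43.8
wrist rack 12246 x [-0.1605 -0.0579] y [0.542  0.5885] 0.5653 z [0.0191 0.045 ]
   n [-0.354 -0.57   0.742] 6234 yaw -121.8 tilt 42.1
   n [0.363 0.609 0.705] 6025 yaw 59.2 tilt 45.2
41.38 tcp u,y,z [-0.0712  0.5659  0.096 ] F u,y,z [ 0.6 -0.2 -0.8] w 0.536 gf 61.1
```

Request:
carry_out(series="0.0005 -0.0032 0.003 0;-0.0006 -0.0026 0.003 0;-0.0019 -0.003 0.0035 0;-0.0022 -0.0036 0.0042 0;-0.0037 -0.006 0.007 0;-0.0037 -0.006 0.007 0;0 0 0.02 0;0 0 0.03 0;0 0 0.04 0;0 0 0 0")

```text
time: 42.62
tool_pos: [0.5101, -0.2643, 0.22]
tcp_rot: [2.739, 1.521, 0.008]
wrist_force: [0.9, -0.1, -0.6]
width: 0.535
grip_force: 61.4
```

```bash
python3 pl.py
python3 - <<'E'
from tr import *
rep(())
for cam in("wrist","side","top"):
    im,d,P=cloud(cam); cv2.imwrite(f"pics/e_{cam}.png",im)
    B,_=box(np.zeros((2,3)),-121.9); e=P@B.T
    # vial tops: non-purple points standing out of cover mouth plane (z'=.0035)
    m=(e[...,2]>.010)&(e[...,2]<.032)&(e[...,0]>-.125)&(e[...,0]<-.055)&(e[...,1]>.54)&(e[...,1]<.596)
    q=e[m]; print(cam,len(q),"z hist",np.histogram(q[:,2],bins=np.arange(.01,.034,.003))[0])
    t=q[q[:,2]>np.percentile(q[:,2],50)] if len(q) else q
    for i in range(3):
        for j in(-1,1):
            xx=-.1617+.052+(-.003+.021*i); yy=.5683+j*.0105
            k=q[(abs(q[:,0]-xx)<.008)&(abs(q[:,1]-yy)<.008)]; print((i,j),len(k),np.percentile(k[:,2],[50,95]).round(4) if len(k) else "",end=" | ")
    print()
E
```

```text
42.67 [ 0.5087 -0.2635  0.2173] yaw 58.09
wrist cov 4121 x [-0.1617 -0.0606] y [0.544  0.5925] 0.5683 z [-0.0203  0.0041]
   n [-0.369 -0.598  0.712] 2506 yaw -121.7 tilt 44.6
   n [-0.345 -0.566  0.748] 677 yaw -121.4 tilt 41.5
wrist rack 11960 x [-0.2298 -0.1457] y [0.5484 0.5949] 0.5716 z [0.1248 0.1508]
   n [-0.355 -0.55   0.756] 6200 yaw -122.8 tilt 40.9
   n [0.351 0.606 0.714] 6045 yaw 59.9 tilt 44.5
42.67 tcp u,y,z [-0.0451  0.5711  0.2173] F u,y,z [-0.7 -0.1 -1.3] w 0.529 gf 61.4
wrist 1593 z hist [195 191 225 365 617   0   0]
(0, -1) 356 [0.0198 0.0236] | (0, 1) 339 [0.0196 0.0236] | (1, -1) 191 [0.0219 0.0231] | (1, 1) 202 [0.0218 0.0229] | (2, -1) 171 [0.0217 0.0229] | (2, 1) 168 [0.0218 0.0229] | 
side 188 z hist [36 34 33 26 38 21  0]
(0, -1) 33 [0.0184 0.0256] | (0, 1) 32 [0.018  0.0251] | (1, -1) 30 [0.0179 0.0254] | (1, 1) 11 [0.0239 0.0257] | (2, -1) 36 [0.018  0.0252] | (2, 1) 7 [0.0244 0.0256] | 
top 173 z hist [21 25 20 20 50 34  3]
(0, -1) 43 [0.0224 0.0273] | (0, 1) 41 [0.0222 0.0263] | (1, -1) 33 [0.0234 0.0269] | (1, 1) 28 [0.0226 0.0255] | (2, -1) 9 [0.016  0.0184] | (2, 1) 4 [0.0164 0.019 ] |
```

Request:
carry_out(series="0 0.04 0.01 9.7;0.0004 0.05 0 9.7;0.0005 0.05 0 9.7;0.0005 0.05 0 9.7;0.0005 0.05 0 9.7;0.0005 0.05 0 9.7;0.0005 0.05 0 9.7;0.0005 0.05 0 9.7;0.0005 0.05 0 9.7;0 0.05 0 9.5;0 0.02 0 0;0 0 -0.04 0;0 0 -0.04 0;0 0 -0.03 0;0 0 0 0;0 0 0 0")

```text
time: 44.82
tool_pos: [0.5116, 0.2471, 0.1147]
tcp_rot: [0.685, 3.066, 0.0]
wrist_force: [0.3, 0.3, -0.7]
width: 0.537
grip_force: 61.5
```

```bash
python3 -c "
from pl import *
lie('wrist',-25.1,(.52,.24))
a=np.radians(-25.1);s=bot.read_state();t=s['tool_pos'];print('tcp u,y',t@np.array([np.cos(a),np.sin(a),0]),t@np.array([-np.sin(a),np.cos(a),0]),s['wrist_force'])"
```

```text
44.88 [0.5122 0.2474 0.1155] yaw 154.83
wrist rack 12275 x [0.1295 0.2322] y [0.4177 0.464 ] 0.4408 z [0.3351 0.3611]
   n [ 0.607 -0.285  0.742] 6261 yaw -25.1 tilt 42.1
   n [-0.647  0.287  0.706] 6111 yaw 156.1 tilt 45.1
tcp u,y 0.3588523658879216 0.44131568832268386 [ 0.59070931  0.42429541 -1.37818204]
```

Request:
carry_out(series="0.0106 -0.005 -0.0117 0;-0.0065 0.003 -0.0072 0;-0.0065 0.003 -0.0072 0;-0.0065 0.003 -0.0072 0;-0.004 0.002 -0.0045 0;-0.002 0.001 -0.0022 0;-0.002 0.001 -0.0022 0;-0.001 0.0004 -0.001 0;0 0 0 0;0 0 0 0")

```text
time: 46.12
tool_pos: [0.4934, 0.2557, 0.0711]
tcp_rot: [0.683, 3.066, 0.0]
wrist_force: [-1.0, -0.6, -0.6]
width: 0.536
grip_force: 61.5
```

```bash
python3 -c "
from pl import *
lie('wrist',-25.1,(.52,.24));print(bot.read_state()['wrist_force'])"
```

```text
46.17 [0.4934 0.2557 0.0711] yaw 154.88
wrist rack 12251 x [0.1462 0.2491] y [0.4178 0.4641] 0.4409 z [0.29  0.316]
   n [ 0.606 -0.285  0.742] 6289 yaw -25.2 tilt 42.1
   n [-0.65   0.286  0.704] 6125 yaw 156.2 tilt 45.2
[ 0.14526708  0.44782508 -1.25832267]
```

Request:
carry_out(series="-0.0007 0.0003 -0.0008 0;0 0 0 0")

```text
time: 46.42
tool_pos: [0.4929, 0.256, 0.0704]
tcp_rot: [0.683, 3.066, 0.0]
wrist_force: [1.3, -1.2, 0.9]
width: 0.534
grip_force: 61.8
```

Request:
carry_out(series="0 0 0 0;0 0 0 0;0 0 0.01 0;0 0 0.04 0;0 0 0.05 0;0 0 0.05 0;0 0 0 0", jaw=0.8)

```text
time: 47.3
tool_pos: [0.4959, 0.2577, 0.227]
tcp_rot: [0.681, 3.057, 0.011]
wrist_force: [-0.1, -0.5, 0.8]
width: 0.899
grip_force: 0.0
```

Run:
```python
from pl import *
lie('wrist',-25.1,(.52,.24))
lie('side',-25.1,(.52,.24)); lie('side')
im,d,P=cloud("top"); B,_=box(np.zeros((2,3)),-121.9); e=P@B.T
m=(e[...,2]>.010)&(e[...,2]<.032)&(e[...,0]>-.125)&(e[...,0]<-.055)&(e[...,1]>.54)&(e[...,1]<.596); print(m.sum())
```

```text
47.35 [0.4942 0.2569 0.2238] yaw 154.89
wrist rack 4067 x [0.1479 0.251 ] y [0.4185 0.4648] 0.4417 z [0.2901 0.3151]
   n [ 0.638 -0.304  0.707] 2696 yaw -25.5 tilt 45.0
   n [-0.652  0.29   0.701] 1253 yaw 156.0 tilt 45.5
47.4 [0.4929 0.2562 0.2214] yaw 154.89
side rack 476 x [0.1443 0.2497] y [0.4181 0.4655] 0.4418 z [0.2914 0.3174]
   n [ 0.571 -0.523  0.633] 208 yaw -42.5 tilt 50.7
   n [0.599 0.159 0.785] 165 yaw 14.8 tilt 38.3
47.45 [0.492  0.2558 0.2198] yaw 154.89
side cov 408 x [-0.1643 -0.0601] y [0.5371 0.5924] 0.5647 z [-0.0188  0.0058]
   n [-0.596 -0.348  0.723] 180 yaw -149.8 tilt 43.7
   n [-0.105 -0.791  0.603] 152 yaw -97.6 tilt 52.9
275
```

The rack lies on the stand at the lip, and the cover and its vials stand on the tray, so I'm handing in.

```bash
python3 -c "
from workcell import bot
print(bot.finish_job())"
```

```text
the job is handed in; nothing more can be done
None
```

The job is handed in at about 47.5 s, with no verdict returned: the last camera readings show all six vials caps-down in the cover on the tray and the empty rack back on its stand, though I never re-measured the bystanders. Along the way I dropped the cover once and recovered it, because the fingertips sit about 14 mm behind the TCP, not ahead as stated; the tray also faces about 122 degrees clockwise, not the stated 51 to 72.

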